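# Empty the tilting burnout pot and pack it with moulds

### The arm

A 6-joint arm with a two-finger parallel gripper is mounted at the origin on the work surface. World frame = base frame: x ahead of the robot, y to its left, z up, the work surface at z = 0. Lengths are in m, angles in rad, forces in N, time in s.
With the tool pointing down it reaches from about 0.15 to 0.775 m from the base axis. Payload 6.1 kg.
Tool frame: the origin (TCP) lies between the finger pads; the fingertips stand 22 mm ahead of it and the grasp point (between the pads) lies 3 mm ahead of it; z points along the fingers, y is the line along which they close (so a half turn about z gives the same grasp; the last joint's range is limited). The gripper opens to 85 mm and grips with 20 to 120 N. Pads are 22 mm wide; open, the fingers measure 114 mm over their backs; the gripper's body (76 mm by 85 mm) begins 54 mm behind the grasp point. The pads swing forward as they close: fully open they stand 13 mm farther back than shut.
Start: joints at [1.345, 0.126, -0.04, 1.405, 0, 1.571], TCP at [0.118, 0.512, 0.253] pointing down, gripper open.
Joint ranges: [-2.72, 2.72], [-0.95, 1.95], [-1.27, 1.35], [-1.78, 2.02], [-1.46, 1.47], [-3.14, 3.14]. Speed limits (rad/s): [2.39, 2.39, 3.01, 3.14, 3.14, 3.14].

### API

Orientations are given as a rotation vector (axis times angle).
In Python, from workcell import ctrl, eyes, order gives the robot as it stands.
- The arm moves only by the tool apply_moves, never from a script. Its argument "rows" is a list of rows, each a list of 3 entries, a list of its own where there are three numbers: the shift along the tool's x, y, z in cm, then the turn about the tool's z in degrees, then the closure, from 0 (fully open) to 1 (shut). A call has 1 to 8 rows; each row is the pose to reach, as a shift and turn from the pose commanded when the call began, along the tool's axes at that moment; what a row does not reach only later rows make up. A row lasts 1/10 s, in which the tool goes at most 50 mm and 8.59 degrees, less where a joint would pass 70% of its speed; a pose out of reach is approached as far as the arm can. A call with a gripper value outside its range is refused whole. The fingers move at their own pace and stop on an object; "squeeze" is the grip in N (left out, the last holds). Time passes only in rows, so rows that repeat a pose let the fingers close. It gives the time, the measured TCP pose, the force, the opening and the grip force at its end, in the units of the state.
- ctrl.sense(): the state, without advancing time (a new reading comes with each control period).
- eyes.get_image(name): name is "scene" or "top" or "wrist"; returns a dict with "pixels" (480x640x3 uint8, red, green, blue), "range_z" (480x640 float32, m along the optical axis (not along the pixel's ray), 0 where there is no reading), "mtx" (3x3 intrinsics, pixels), "k1" (the pictures are not rectified: a ray, as slopes to the right and down, at radius r is drawn at 1 + k1 r^2 times it, then the intrinsics apply), "pose" (4x4, takes a point from camera to world coordinates). Camera axes: x right, y down, z forward; pixel columns grow to the right and rows downward; lengths in m; the calibration is good to about 2 mm. A picture is of the moment at which its call begins.
- order.finish_job(): hands the job in; it is judged then, once.
Trained networks look in a picture, given as the dict that the camera call returned (one of the last four; its "shot" number tells which), for a name from the list of things; names that differ only in an ending like _2 or _b are one class to them, and where a whole thing is asked for, a point or a joint stands for the part that bears it (a point fixed in the world has none). Each returns a list of dicts, best first, with "score" (0 to 1); they miss things now and then, are a little off and sometimes report something else, mostly with a low value. They report only what shows in the picture. A call takes as long as a camera call. They do not tell look-alikes from the thing itself.
- eyes.spot_in(picture, thing): "pixel" ([row, column] in pixels, amid what is visible of it).
- eyes.tip_of(picture, thing): "pixel" ([row, column] in pixels: a listed point, or the origin of a listed thing).
The state is a dict: "t": time; "joints": joint angles; "qd": joint speeds; "joint_efforts": joint torques, N m; "position": TCP position; "tool_rot": TCP orientation; "contact_force": force on the tool from outside, world axes, zero at the start; "torque": the same for the moment, N m; "grip_width": finger opening in m; "grasp_force": force on a finger pad.
Only numpy, scipy, OpenCV 4.12 (cv2) and the standard library are available. Lean on these libraries where they do the work, as an engineer would, in place of code of your own. Each camera call takes 0.05 s, during which the arm holds its last target. There are 200 camera calls.

### The job

Tip the steel pot over by its red bar until all the brass casting buttons have dropped into the green catch tray below, then swing the pot fully upright again. Then pack every white plaster mould into the pot, standing upright side by side on the pot's floor with the pins up; lower them in gently, do not drop them, and leave the jar, weight, mug and hammer where they are.

Things in the scene. Friction and masses are not known exactly. Their poses are not given: they have to be found in the camera images.
- pot (a joint): Tilt of the round steel pot in rad: 0 = upright against its stop, growing as it tips sideways (mouth towards the pivot's +y) to its other stop at 2.5, mouth well down. The pivot is stiff (0.8 N m): the pot stays where it is left.
- pivot (a point): The pot's pivot, fixed in the stand, 125 mm above the bench, at the pot's centre. Its x axis is the level pivot axis (roughly away from the robot); y points to the side the pot tips to; z up. This frame turns with the stand (which is fixed to the bench) but not with the pot.
- pot_in (a point): Centre of the pot's inner floor; moves with the pot, z out of the mouth, 19 mm below the pivot when upright. A mould standing in the pot has its origin at this height. Pot inside: 112 mm across (12-sided wall), 42 mm deep, wall 4 mm, rim 148 mm above the bench: seven moulds just fit, one in the middle and six around it.
- pot_bar (a point): Grip middle of the red tipping bar (12 mm round, 66 mm long, parallel to the pivot axis) on the pot's arm: 128 mm from the pot's centre along pivot -x, 120 mm from the axis. Pot upright: 113 mm to pivot -y and 41 mm above the axis; it swings over the top to +y as the pot tips. Gripped across from above it turns in the fingers. Free end 30 mm towards the robot.
- tray_in (a point): Centre of the floor of the green catch tray under the pot, part of the fixed stand: inside 130 mm along this point's x and 244 mm along its y, side walls 40 mm high. 4 mm above the bench. Its axes are parallel to those of the pivot.
- mould0: White plaster mould, standing on the bench at the start (may be absent: between 5 and 7 are there): a cylinder 34 mm in diameter and 48 mm high (the lowest 12 mm a heavy dark steel foot) with a brass carrying pin, 10 mm in diameter and 36 mm long, standing up on its top centre (84 mm in all). About 120 g. Origin at the centre of the underside, z up along the pin. Pick it up by the pin.
- mould1: White plaster mould, standing on the bench at the start (may be absent: between 5 and 7 are there): a cylinder 34 mm in diameter and 48 mm high (the lowest 12 mm a heavy dark steel foot) with a brass carrying pin, 10 mm in diameter and 36 mm long, standing up on its top centre (84 mm in all). About 120 g. Origin at the centre of the underside, z up along the pin. Pick it up by the pin.
- mould2: White plaster mould, standing on the bench at the start (may be absent: between 5 and 7 are there): a cylinder 34 mm in diameter and 48 mm high (the lowest 12 mm a heavy dark steel foot) with a brass carrying pin, 10 mm in diameter and 36 mm long, standing up on its top centre (84 mm in all). About 120 g. Origin at the centre of the underside, z up along the pin. Pick it up by the pin.
- mould3: White plaster mould, standing on the bench at the start (may be absent: between 5 and 7 are there): a cylinder 34 mm in diameter and 48 mm high (the lowest 12 mm a heavy dark steel foot) with a brass carrying pin, 10 mm in diameter and 36 mm long, standing up on its top centre (84 mm in all). About 120 g. Origin at the centre of the underside, z up along the pin. Pick it up by the pin.
- mould4: White plaster mould, standing on the bench at the start (may be absent: between 5 and 7 are there): a cylinder 34 mm in diameter and 48 mm high (the lowest 12 mm a heavy dark steel foot) with a brass carrying pin, 10 mm in diameter and 36 mm long, standing up on its top centre (84 mm in all). About 120 g. Origin at the centre of the underside, z up along the pin. Pick it up by the pin.
- mould5: White plaster mould, standing on the bench at the start (may be absent: between 5 and 7 are there): a cylinder 34 mm in diameter and 48 mm high (the lowest 12 mm a heavy dark steel foot) with a brass carrying pin, 10 mm in diameter and 36 mm long, standing up on its top centre (84 mm in all). About 120 g. Origin at the centre of the underside, z up along the pin. Pick it up by the pin.
- mould6: White plaster mould, standing on the bench at the start (may be absent: between 5 and 7 are there): a cylinder 34 mm in diameter and 48 mm high (the lowest 12 mm a heavy dark steel foot) with a brass carrying pin, 10 mm in diameter and 36 mm long, standing up on its top centre (84 mm in all). About 120 g. Origin at the centre of the underside, z up along the pin. Pick it up by the pin.
- button0: Brass casting button lying in the pot at the start (may be absent: 3 or 4 are there): a disc 26 mm in diameter and 12 mm thick with a stub 12 mm in diameter and 12 mm long on its top; 60 g. Origin at the centre of the disc's underside.
- button1: Brass casting button lying in the pot at the start (may be absent: 3 or 4 are there): a disc 26 mm in diameter and 12 mm thick with a stub 12 mm in diameter and 12 mm long on its top; 60 g. Origin at the centre of the disc's underside.
- button2: Brass casting button lying in the pot at the start (may be absent: 3 or 4 are there): a disc 26 mm in diameter and 12 mm thick with a stub 12 mm in diameter and 12 mm long on its top; 60 g. Origin at the centre of the disc's underside.
- button3: Brass casting button lying in the pot at the start (may be absent: 3 or 4 are there): a disc 26 mm in diameter and 12 mm thick with a stub 12 mm in diameter and 12 mm long on its top; 60 g. Origin at the centre of the disc's underside.
- jar: Bystander: small amber jar with a black cap, 38 mm in diameter, 44 mm high, standing among the moulds. Origin at the centre of its underside.
- weight: Bystander: steel knobbed weight, 36 mm in diameter, 44 mm high, standing among the moulds. Origin at the centre of its underside.
- mug: Bystander: white mug, 82 mm across, 95 mm high, handle at its +y, to the right of the moulds. Origin at the centre of its underside.
- hammer: Bystander: hammer 240 mm long lying on the left of the bench, origin near its middle, handle to its -x.
Not all that is in view belongs to the job. What is shaped like the mould6 but brown is not meant.

How it is judged:
By the outcome, as a careful person would: the job done as asked, in the order asked, and still so for the second after the job is handed in, with the robot touching nothing.
Of mould0, mould1, mould2, mould3, mould4, mould5, mould6 only 5 to 7 are there at a start; the rules pass over those that are not, and their reading is None.
Of button0, button1, button2, button3 only 3 to 4 are there at a start; the rules pass over those that are not, and their reading is None.
At some moment in a run one of mould0, mould1, mould2, mould3, mould4, mould5, mould6 may be knocked a few centimetres aside while the robot is not near it.
It also fails if it takes over 210 s, if anything falls off the work surface, if the arm or the gripper's body presses on something with over 40 N, if the wrist force passes 120 N, or if a joint passes its speed limit or range.

## Working session

There is one attempt and no reset: what is moved stays moved. The work goes in short steps, Python scripts to look and compute and a tool call to move; the robot and the scene stay as the last step left them, time stands still between calls to the robot, and variables do not carry over. Pictures are saved under pics/ and viewed, at most 14 in all, crops included, and the job is handed in when it is done.

Besides the shell and the picture viewer there is one more tool, called after "Emit:" as name(argument=value, ...) on one line, values as JSON. apply_moves: Moves the arm, as the interface text tells. Its arguments: {"type":"object","properties":{"rows":{"type":"array","items":{"type":"array"}},"squeeze":{"type":"number"}},"required":["rows"]}

```bash
mkdir -p pics; ls
cat > h.py <<'E'
import numpy as np, cv2
from workcell import ctrl, eyes, order
from scipy.spatial.transform import Rotation as R
def world(im,px,z=None,depth=None):
    r,c=px; K=im["mtx"]; d=np.array([(c-K[0,2])/K[0,0],(r-K[1,2])/K[1,1]]); u=d.copy()
    for _ in range(20): u=d/(1+im["k1"]*(u@u))
    T=im["pose"]; ray=np.array([u[0],u[1],1.])
    if z is not None:
        w=T[:3,:3]@ray; return T[:3,3]+w*(z-T[2,3])/w[2]
    return T[:3,:3]@(ray*depth)+T[:3,3]
def at(im,px):
    r,c=int(round(px[0])),int(round(px[1])); p=im["range_z"][max(r-1,0):r+2,max(c-1,0):c+2]; p=p[p>0]
    return world(im,px,depth=np.median(p)) if p.size else None
def proj(im,P):
    T=np.linalg.inv(im["pose"]); p=T[:3,:3]@P+T[:3,3]; s=p[:2]/p[2]; s=s*(1+im["k1"]*(s@s)); K=im["mtx"]
    return K[1,1]*s[1]+K[1,2],K[0,0]*s[0]+K[0,2]
def save(im,n): cv2.imwrite("pics/"+n,cv2.cvtColor(im["pixels"],cv2.COLOR_RGB2BGR))
E
python3 - <<'E'
from h import *
np.set_printoptions(precision=4,suppress=True)
print(ctrl.sense())
for n in("top","scene"):
    im=eyes.get_image(n); save(im,n+"0.png"); print(n,im["pose"][:3,3],im["mtx"][0,0],im["k1"])
    for t in("mould0","button0","jar","weight","mug","hammer"):
        for d in eyes.spot_in(im,t): print(t,'spot',np.array(d["pixel"]).round(),round(d["score"],2),at(im,d["pixel"]))
    for t,z in(("mould0",0),("pivot",.125),("pot_bar",.166),("pot_in",.106),("tray_in",.004)):
        for d in eyes.tip_of(im,t): print(t,'tip',np.array(d["pixel"]).round(),round(d["score"],2),world(im,d["pixel"],z=z))
E
```

```text
pics
{'t': 0.0, 'joints': array([ 1.345 ,  0.1264, -0.0406,  1.4054,  0.    ,  1.5708]), 'qd': array([ 0.0002,  0.0015, -0.0006, -0.0006, -0.0032, -0.0011]), 'joint_efforts': array([ -0.0006, -43.5911,  35.2924,   0.0173,   0.0001,  -0.    ]), 'position': array([0.1175, 0.5113, 0.2525]), 'tool_rot': array([-0.3539, -3.1214,  0.0027]), 'contact_force': array([ 0.2963, -0.5737,  0.0222]), 'torque': array([-0.0236, -0.02  , -0.0083]), 'grasp_force': 0.0, 'grip_width': 0.08566071870664908}
top [0.4409 0.0181 1.2942] 480.8953962781032 -0.07117084369641849
mould0 spot [236. 433.] 0.73 [ 0.5013 -0.2961  0.0478]
mould0 spot [254. 460.] 0.73 [ 0.4508 -0.3659  0.0467]
mould0 spot [227. 460.] 0.64 [ 0.5229 -0.3686  0.049 ]
mould0 spot [202. 374.] 0.59 [ 0.5946 -0.1427  0.0526]
mould0 spot [263. 398.] 0.57 [ 0.4327 -0.2011  0.0471]
mould0 spot [285. 443.] 0.56 [ 0.3716 -0.3192  0.047 ]
mould0 spot [257. 428.] 0.53 [ 0.447  -0.2816  0.0494]
mould0 spot [204. 426.] 0.51 [ 0.5868 -0.2807  0.047 ]
mould0 spot [234. 370.] 0.49 [ 0.5114 -0.132   0.0475]
button0 spot [217. 268.] 0.52 [0.5543 0.1262 0.1
[... 2190 characters left out ...]
 -0.1458  0.    ]
mould0 tip [295. 214.] 0.65 [ 0.4221 -0.2105  0.    ]
mould0 tip [347. 161.] 0.61 [ 0.4567 -0.3769  0.    ]
mould0 tip [365. 231.] 0.54 [ 0.5935 -0.2856  0.    ]
mould0 tip [339. 194.] 0.52 [ 0.4893 -0.3105  0.    ]
mould0 tip [226. 375.] 0.46 [0.5256 0.2358 0.    ]
pivot tip [227. 382.] 0.64 [0.5998 0.1612 0.125 ]
pot_bar tip [352. 250.] 0.64 [ 0.6678 -0.2703  0.166 ]
pot_bar tip [215. 298.] 0.59 [0.4722 0.0135 0.166 ]
pot_in tip [231. 377.] 0.76 [0.5923 0.1552 0.106 ]
pot_in tip [293. 216.] 0.7 [ 0.484 -0.231  0.106]
pot_in tip [319. 190.] 0.62 [ 0.5014 -0.307   0.106 ]
tray_in tip [245. 382.] 0.74 [0.5838 0.2006 0.004 ]
tray_in tip [224. 361.] 0.33 [0.4987 0.2071 0.004 ]
```

View pics/top0.png

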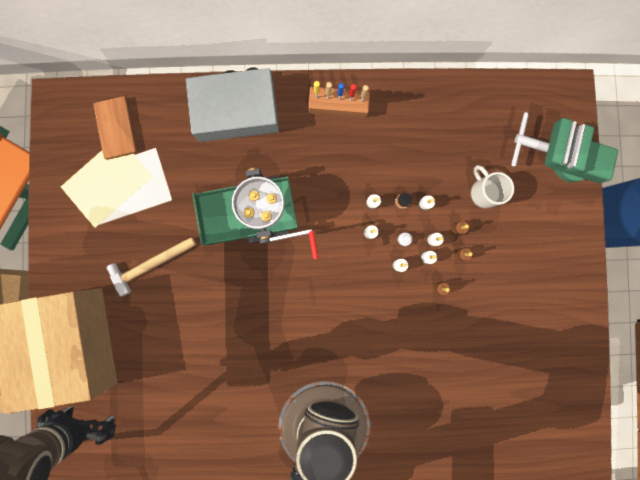

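View pics/scene0.png

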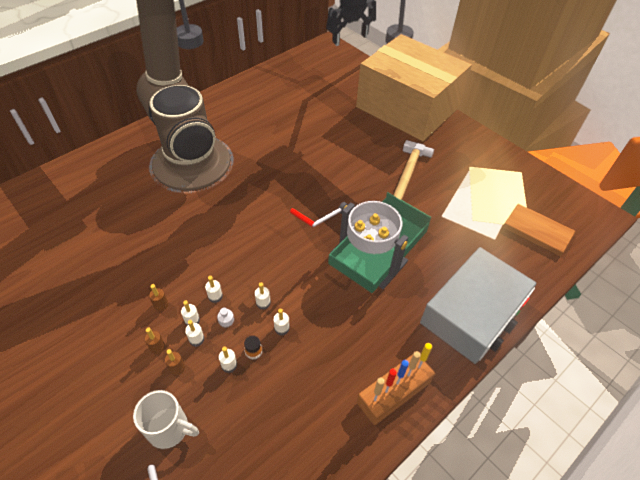

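Top view: six white moulds (pixels ~(374,201), (371,232), (400,265), (429,257), (435,239), (427,202) as col,row), three brown look-alikes to leave, four buttons in the pot at (258,203), red bar at (313,244). Scene view agrees.

```bash
cat >> h.py <<'E'
def cloud(im):
    h,w=im["range_z"].shape; c,r=np.meshgrid(np.arange(w),np.arange(h)); K=im["mtx"]
    d=np.stack([(c-K[0,2])/K[0,0],(r-K[1,2])/K[1,1]],-1); u=d.copy()
    for _ in range(15): u=d/(1+im["k1"]*(u**2).sum(-1,keepdims=True))
    P=np.concatenate([u,np.ones((h,w,1))],-1)*im["range_z"][...,None]
    return P@im["pose"][:3,:3].T+im["pose"][:3,3]
def go(target_xyz,yaw_axis=None,s=None):
    """shift in tool cm and turn deg so tool y aligns with yaw_axis (mod 180)"""
    s=s or ctrl.sense(); Rm=R.from_rotvec(s["tool_rot"]).as_matrix(); t=0
    if yaw_axis is not None:
        a=Rm.T@np.r_[yaw_axis,0]; t=np.degrees(np.arctan2(-a[0],a[1])); t=(t+90)%180-90
    return (Rm.T@(np.array(target_xyz)-s["position"])*100).round(2),round(t,1)
E
python3 - <<'E'
from h import *
np.set_printoptions(precision=4,suppress=True)
for n in("top","scene"):
    im=eyes.get_image(n); P=cloud(im); p=im["pixels"].astype(int); r,g,b=p[...,0],p[...,1],p[...,2]
    near=(abs(P[...,0]-.53)<.2)&(abs(P[...,1]-.1)<.2)
    m=(r>130)&(g<60)&(b<60)&near&(P[...,2]>.15); q=P[m]; q=q[abs(q[:,2]-np.median(q[:,2]))<.012]
    c=q.mean(0); v=np.linalg.svd(q-c)[2][0]; pr=(q-c)@v
    print(n,"bar n",len(q),c,v,pr.min(),pr.max(), q[:,2].max())
    m=near&(abs(P[...,2]-.148)<.006)&(np.hypot(P[...,0]-.59,P[...,1]-.15)<.085); q=P[m][:,:2]
    (cx,cy),rad=cv2.minEnclosingCircle(q.astype(np.float32)); print("rim",len(q),cx,cy,rad, q.mean(0))
    gm=(g>r+15)&(g>b)&(abs(P[...,0]-.59)<.15)&(abs(P[...,1]-.2)<.22)&(P[...,2]<.06)
    q=P[gm&(P[...,2]>.034)][:,:2]; print("tray rim",len(q),cv2.minAreaRect(q.astype(np.float32)))
    m=near&(r<75)&(P[...,2]>.13)&(abs(P[...,2]-.14)<.04); q=P[m]
    for s in(0,1):
        k=q[(q[:,0]>.6)==s]; print("post",len(k),np.median(k,0) if len(k) else 0)
E
```

```text
top bar n 23 [0.4775 0.0131 0.1703] [-0.9886 -0.1497  0.0133] -0.03449737639318137 0.024917725993010946 0.17450630659899202
rim 307 0.5900030136108398 0.13840308785438538 0.0820530578494072 [0.5891 0.1513]
tray rim 351 ((0.5807281732559204, 0.19381052255630493), (0.13832344114780426, 0.25087592005729675), 8.88794231414795)
post 5 [0.5185 0.1213 0.1345]
post 2 [0.6599 0.1456 0.1319]
scene bar n 134 [0.4821 0.0139 0.1696] [0.9876 0.1566 0.0064] -0.033746606844044666 0.03264382111493114 0.1747839227207838
rim 360 0.5821528434753418 0.1441429853439331 0.06719643622636795 [0.5876 0.1453]
tray rim 596 ((0.5801252126693726, 0.1913534551858902), (0.14113909006118774, 0.25446829199790955), 9.34497356414795)
post 16 [0.516  0.1204 0.1321]
post 9 [0.6678 0.1425 0.134 ]
```

Run:
```python
from h import *
print(go([.481,.0135,.225],[-.155,.988]), R.from_rotvec(ctrl.sense()["tool_rot"]).as_matrix().round(3))
```

```text
(array([-46.58, -40.41,   2.83]), np.float64(-21.9)) [[-0.975  0.224 -0.   ]
 [ 0.224  0.975  0.   ]
 [ 0.     0.    -1.   ]]
```

Emit:
apply_moves(rows=[[[-9, -8, 0], -8, 0], [[-18, -16, 0], -16, 0], [[-27, -24, 0.5], -21.9, 0], [[-36, -32, 1], -21.9, 0], [[-42, -36.5, 2], -21.9, 0], [[-46.6, -40.4, 2.8], -21.9, 0], [[-46.6, -40.4, 2.8], -21.9, 0], [[-46.6, -40.4, 2.8], -21.9, 0]])

```text
t: 2.1
position: [0.3522, 0.1873, 0.2393]
tool_rot: [-0.246, 3.131, 0.001]
contact_force: [0.8, 0.9, 0.4]
grip_width: 0.0856
grasp_force: 0.0
```

Run:
```python
from h import *
print(go([.481,.0135,.225],[-.155,.988]), ctrl.sense()["position"],ctrl.sense()["tool_rot"])
```

```text
(array([-10.01, -19.18,   1.43]), np.float64(0.1)) [0.35219245 0.1873486  0.23930494] [-2.45864530e-01  3.13089310e+00  8.39753855e-04]
```

Emit:
apply_moves(rows=[[[-2, -4, 0], 0, 0], [[-4, -8, 0], 0, 0], [[-6, -12, 0.5], 0, 0], [[-8, -16, 1], 0, 0.2], [[-10, -19.2, 1.4], 0, 0.35], [[-10, -19.2, 1.4], 0, 0.45], [[-10, -19.2, 1.4], 0, 0.45]])

```text
t: 2.8
position: [0.4801, 0.0144, 0.2247]
tool_rot: [0.242, -3.131, -0.001]
contact_force: [0.1, -0.0, -0.5]
grip_width: 0.0466
grasp_force: 0.0
```

Run:
```python
from h import *
np.set_printoptions(precision=4,suppress=True)
s=ctrl.sense();print(s["position"],s["grip_width"])
im=eyes.get_image("wrist"); save(im,"w1.png"); P=cloud(im); p=im["pixels"].astype(int); r,g,b=p[...,0],p[...,1],p[...,2]
m=(r>110)&(g<70)&(b<70)&(P[...,2]>.15)&(P[...,2]<.19); q=P[m]; c=q.mean(0); v=np.linalg.svd(q-c)[2][0]; pr=(q-c)@v
print(len(q),c,v,pr.min(),pr.max(),q[:,2].max(), c+v*(pr.min()+pr.max())/2)
print(go([.481,.0135,.169],v[:2]@np.array([[0,1],[-1,0]])))
print([(d["pixel"],d["score"],world(im,d["pixel"],z=.166)) for d in eyes.tip_of(im,"pot_bar")])
```

```text
[0.4801 0.0144 0.2247] 0.04657815251039712
2485 [0.4795 0.0179 0.1699] [0.9877 0.1554 0.0146] -0.02968209040270315 0.03614984013814816 0.17296810190555859 [0.4827 0.0184 0.17  ]
(array([-0.1 , -0.18,  5.6 ]), np.float64(-0.0))
[([376.1, 496.3], 0.61, array([0.5285, 0.1315, 0.166 ])), ([324.4, 466.4], 0.6, array([0.4963, 0.1029, 0.166 ])), ([276.7, 325.1], 0.59, array([0.4793, 0.018 , 0.166 ]))]
```

View pics/w1.png

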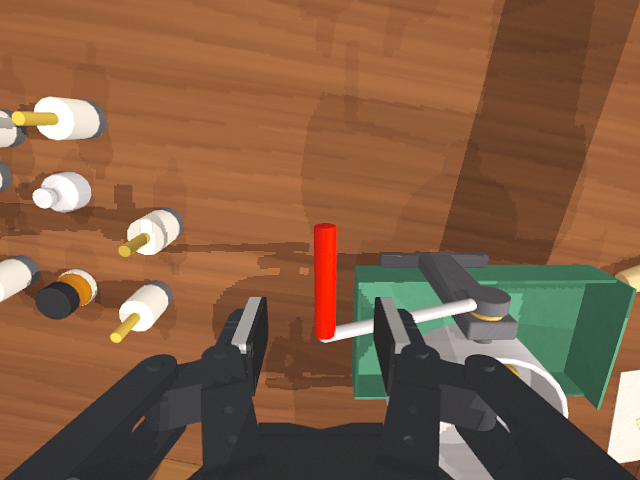

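Emit:
apply_moves(rows=[[[-0.1, 0.2, 3], 0, 0.45], [[-0.1, 0.2, 5.5], 0, 0.45], [[-0.1, 0.2, 5.5], 0, 0.7], [[-0.1, 0.2, 5.5], 0, 1], [[-0.1, 0.2, 5.5], 0, 1], [[-0.1, 0.2, 5.5], 0, 1]], squeeze=40)

```text
t: 3.5
position: [0.4809, 0.0171, 0.1715]
tool_rot: [-0.246, 3.131, -0.002]
contact_force: [-2.3, -2.1, 2.2]
grip_width: 0.0105
grasp_force: 39.4
```

Run:
```python
from h import *
s=ctrl.sense();print(s["position"],s["grip_width"],s["grasp_force"])
# arc in tool axes: tool y = +pivot y, tool z = down
a0=np.arctan2(41,-113)
for d in np.arange(0,2.51,.25): print(round(d,2),round(12*np.cos(a0-d)+11.3,1),round(-(12*np.sin(a0-d)-4.1),1))
```

```text
[0.48092604 0.01710974 0.17149981] 0.010493741686482688 39.406065344810486
0.0 0.0 0.0
0.25 1.4 -2.7
0.5 3.4 -4.9
0.75 5.8 -6.6
1.0 8.6 -7.6
1.25 11.6 -7.9
1.5 14.6 -7.4
1.75 17.3 -6.3
2.0 19.7 -4.5
2.25 21.6 -2.1
2.5 22.8 0.6
```

Run:
```python
import numpy as np
a0=np.arctan2(41,-113); f=lambda d:np.array([12*np.cos(a0-d),-12*np.sin(a0-d)])
for S in([0,.1,.2,.3,.4,.5,.6,.7,.8],[.8,.9,1,1.1,1.2,1.3,1.4,1.5,1.6],[1.6,1.7,1.8,1.9,2,2.1,2.2,2.3,2.4]):
    print([(f(d)-f(S[0])).round(2).tolist() for d in S[1:]])
    print("back",[(f(d)-f(S[-1])).round(2).tolist() for d in S[-2::-1]])
```

```text
[[0.46, -1.11], [1.04, -2.16], [1.71, -3.15], [2.48, -4.07], [3.34, -4.91], [4.28, -5.65], [5.29, -6.3], [6.36, -6.85]]
back [[-1.07, 0.55], [-2.08, 1.2], [-3.01, 1.94], [-3.87, 2.78], [-4.64, 3.7], [-5.32, 4.69], [-5.89, 5.75], [-6.36, 6.85]]
[[1.12, -0.44], [2.27, -0.76], [3.45, -0.97], [4.65, -1.05], [5.85, -1.02], [7.04, -0.87], [8.21, -0.6], [9.34, -0.21]]
back [[-1.14, -0.39], [-2.3, -0.66], [-3.49, -0.81], [-4.69, -0.84], [-5.89, -0.75], [-7.07, -0.55], [-8.23, -0.22], [-9.34, 0.21]]
[[1.09, 0.5], [2.13, 1.1], [3.1, 1.8], [4.0, 2.6], [4.81, 3.49], [5.53, 4.44], [6.15, 5.47], [6.66, 6.55]]
back [[-0.51, -1.08], [-1.14, -2.11], [-1.85, -3.07], [-2.67, -3.95], [-3.56, -4.75], [-4.53, -5.45], [-5.57, -6.06], [-6.66, -6.55]]
```

Emit:
apply_moves(rows=[[[0, 0.5, -1.1], 0, 1], [[0, 1.05, -2.15], 0, 1], [[0, 1.7, -3.15], 0, 1], [[0, 2.5, -4.05], 0, 1], [[0, 3.35, -4.9], 0, 1], [[0, 4.3, -5.65], 0, 1], [[0, 5.3, -6.3], 0, 1], [[0, 6.35, -6.85], 0, 1]])

```text
t: 4.3
position: [0.4715, 0.0761, 0.2418]
tool_rot: [-0.241, 3.128, -0.017]
contact_force: [-2.9, -20.5, 14.6]
grip_width: 0.0103
grasp_force: 39.2
```

Emit:
apply_moves(rows=[[[0, 1.1, -0.45], 0, 1], [[0, 2.3, -0.75], 0, 1], [[0, 3.45, -0.95], 0, 1], [[0, 4.65, -1.05], 0, 1], [[0, 5.85, -1], 0, 1], [[0, 7.05, -0.85], 0, 1], [[0, 8.2, -0.6], 0, 1], [[0, 9.35, -0.2], 0, 1]])

```text
t: 5.1
position: [0.4566, 0.1713, 0.2432]
tool_rot: [-0.244, 3.129, -0.005]
contact_force: [-3.1, -4.0, 15.1]
grip_width: 0.0105
grasp_force: 43.9
```

Emit:
apply_moves(rows=[[[0, 1.1, 0.5], 0, 1], [[0, 2.15, 1.1], 0, 1], [[0, 3.1, 1.8], 0, 1], [[0, 4, 2.6], 0, 1], [[0, 4.8, 3.5], 0, 1], [[0, 5.55, 4.45], 0, 1], [[0, 6.15, 5.45], 0, 1], [[0, 6.65, 6.55], 0, 1]])

```text
t: 5.9
position: [0.4466, 0.2375, 0.177]
tool_rot: [-0.245, 3.129, -0.003]
contact_force: [-0.4, -6.4, 6.5]
grip_width: 0.0102
grasp_force: 44.7
```

Run:
```python
from h import *
im=eyes.get_image("scene"); cv2.imwrite("pics/tip.png",cv2.resize(cv2.cvtColor(im["pixels"],cv2.COLOR_RGB2BGR)[130:330,260:500],None,fx=2.5,fy=2.5))
```

```text
(no output)
```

View pics/tip.png

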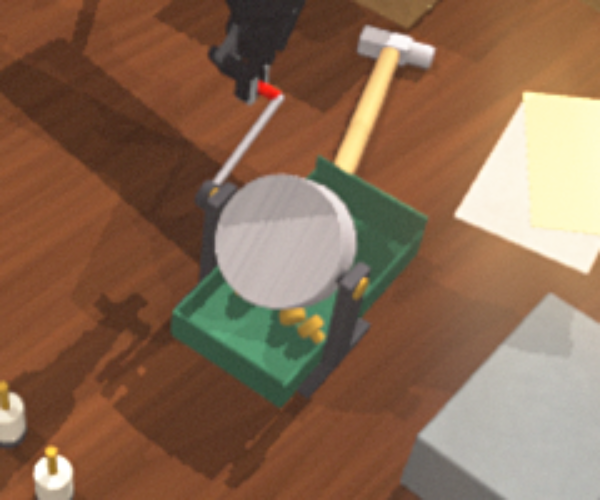

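The pot is tipped (~2.4 rad), its mouth down; two buttons show in the tray at (crop) (290,315) and (312,328). Swing it back.

Emit:
apply_moves(rows=[[[0, 0, 0.5], 0, 1], [[0, 0, 0.5], 0, 1], [[0, 0, 0], 0, 1], [[0, 0, 0.5], 0, 1], [[0, 0, 0.5], 0, 1], [[0, 0, 0], 0, 1]])

```text
t: 6.55
position: [0.4464, 0.2381, 0.1752]
tool_rot: [-0.246, 3.131, -0.0]
contact_force: [5.4, -1.8, -7.6]
grip_width: 0.0103
grasp_force: 43.5
```

Emit:
apply_moves(rows=[[[0, -0.5, -1.1], 0, 1], [[0, -1.15, -2.1], 0, 1], [[0, -1.85, -3.05], 0, 1], [[0, -2.65, -3.95], 0, 1], [[0, -3.55, -4.75], 0, 1], [[0, -4.55, -5.45], 0, 1], [[0, -5.55, -6.05], 0, 1], [[0, -6.65, -6.55], 0, 1]])

```text
t: 7.35
position: [0.4564, 0.1758, 0.2433]
tool_rot: [-0.249, 3.13, 0.017]
contact_force: [-3.3, 14.8, 9.5]
grip_width: 0.0105
grasp_force: 41.7
```

Emit:
apply_moves(rows=[[[0, -1.15, -0.4], 0, 1], [[0, -2.3, -0.65], 0, 1], [[0, -3.5, -0.8], 0, 1], [[0, -4.7, -0.85], 0, 1], [[0, -5.9, -0.75], 0, 1], [[0, -7.05, -0.55], 0, 1], [[0, -8.25, -0.2], 0, 1], [[0, -9.35, 0.2], 0, 1]])

```text
t: 8.15
position: [0.4716, 0.0813, 0.2407]
tool_rot: [-0.246, 3.128, 0.008]
contact_force: [-1.8, 2.5, 12.0]
grip_width: 0.0103
grasp_force: 44.6
```

Emit:
apply_moves(rows=[[[0, -1.05, 0.55], 0, 1], [[0, -2.1, 1.2], 0, 1], [[0, -3, 1.95], 0, 1], [[0, -3.85, 2.8], 0, 1], [[0, -4.65, 3.7], 0, 1], [[0, -5.3, 4.7], 0, 1], [[0, -5.9, 5.75], 0, 1], [[0, -6.35, 6.85], 0, 1]])

```text
t: 8.95
position: [0.4817, 0.0183, 0.1717]
tool_rot: [-0.246, 3.129, 0.006]
contact_force: [-0.2, 6.0, 7.5]
grip_width: 0.0101
grasp_force: 47.4
```

Emit:
apply_moves(rows=[[[0, -0.2, 0.4], 0, 1], [[0, -0.2, 0.7], 0, 1], [[0, -0.2, 0.7], 0, 1]])

```text
t: 9.25
position: [0.482, 0.017, 0.1678]
tool_rot: [-0.246, 3.126, 0.008]
contact_force: [-7.3, 8.2, 25.3]
grip_width: 0.0104
grasp_force: 49.7
```

Run:
```python
from h import *
np.set_printoptions(precision=4,suppress=True)
print(ctrl.sense()["position"],ctrl.sense()["contact_force"])
im=eyes.get_image("scene"); a=cv2.resize(im["pixels"][130:330,260:500],None,fx=2.2,fy=2.2)
P=cloud(im); m=(np.hypot(P[...,0]-.59,P[...,1]-.147)<.085)&(abs(P[...,2]-.148)<.01); q=P[m]; print(len(q),q.mean(0))
A=np.c_[q-q.mean(0)]; print("rim normal",np.linalg.svd(A)[2][2])
im=eyes.get_image("top"); b=cv2.resize(im["pixels"][150:270,180:330],None,fx=3,fy=3.66)
b=b[:440]; cv2.imwrite("pics/up.png",cv2.cvtColor(np.hstack([a[:,:340] if 0 else cv2.resize(a,(400,440)),cv2.resize(b,(400,440))]),cv2.COLOR_RGB2BGR))
```

```text
[0.482  0.017  0.1678] [-7.3182  8.2249 25.3267]
568 [0.5882 0.1454 0.1439]
rim normal [ 0.0008  0.0002 -1.    ]
```

View pics/up.png

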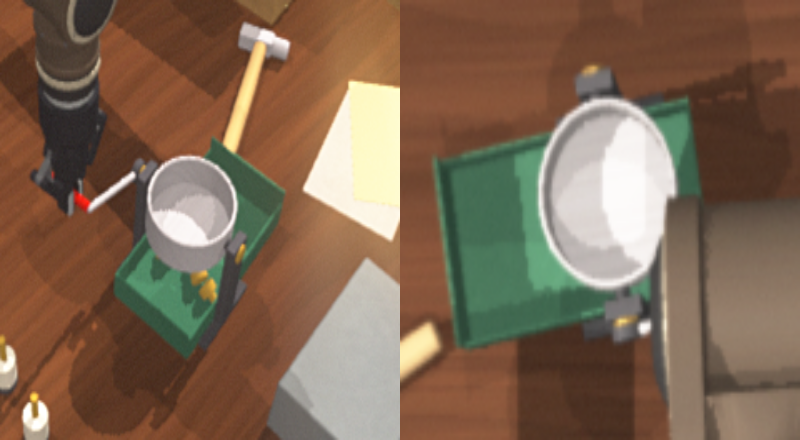

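The pot is upright and empty again, with buttons in the tray (left crop ~(205,285)). Releasing and taking a higher wrist look.

Emit:
apply_moves(rows=[[[0, 0, -0.4], 0, 0.6], [[0, 0, -0.4], 0, 0.4], [[0, 0, -3], 0, 0.3], [[0, 0, -8], 0, 0.3], [[-2, 2, -13], 0, 0.3], [[-4, 4, -17], 0, 0.3], [[-4, 4, -17], 0, 0.3]])

```text
t: 10.05
position: [0.5169, 0.0625, 0.3374]
tool_rot: [-0.247, 3.125, 0.001]
contact_force: [-0.7, 1.2, -0.5]
grip_width: 0.0596
grasp_force: 0.0
```

Run:
```python
from h import *
np.set_printoptions(precision=4,suppress=True)
s=ctrl.sense();print(s["position"])
im=eyes.get_image("wrist"); save(im,"w2.png"); T=im["pose"]; Rm=R.from_rotvec(s["tool_rot"]).as_matrix()
print("cam in tool",Rm.T@(T[:3,3]-s["position"]),"\n",Rm.T@T[:3,:3])
P=cloud(im); m=(np.hypot(P[...,0]-.59,P[...,1]-.147)<.09)&(abs(P[...,2]-.147)<.004); q=P[m][:,:2]
print(len(q),P[m].mean(0),cv2.minEnclosingCircle(q.astype(np.float32)))
for t in("mould0","pot_in","pivot"):
    print(t,[(np.round(d["pixel"]),round(d["score"],2),world(im,d["pixel"],z=.106 if t=="pot_in" else .125 if t=="pivot" else 0)) for d in eyes.tip_of(im,t)])
```

```text
[0.5169 0.0625 0.3374]
cam in tool [ 0.0794  0.001  -0.12  ] 
 [[ 0.0008 -0.9494 -0.3141]
 [ 1.      0.0007  0.0002]
 [ 0.     -0.3141  0.9494]]
1584 [0.578  0.1451 0.1468] ((0.5890676975250244, 0.14897489547729492), 0.06260962784290314)
mould0 [(array([164., 165.]), 0.95, array([ 0.5182, -0.1342,  0.    ])), (array([220., 160.]), 0.95, array([ 0.5942, -0.1399,  0.    ])), (array([204.,  51.]), 0.88, array([ 0.5947, -0.2851,  0.    ])), (array([ 82., 107.]), 0.87, array([ 0.4329, -0.2066,  0.    ])), (array([ 3., 11.]), 0.82, array([ 0.3629, -0.3166,  0.    ])), (array([123.,  28.]), 0.81, array([ 0.4939, -0.3074,  0.    ])), (array([82., 44.]), 0.69, array([ 0.4426, -0.2835,  0.    ]))]
pot_in [(array([280., 387.]), 0.67, array([0.5866, 0.1476, 0.106 ]))]
pivot [(array([290., 393.]), 0.92, array([0.5886, 0.1506, 0.125 ]))]
```

View pics/w2.png

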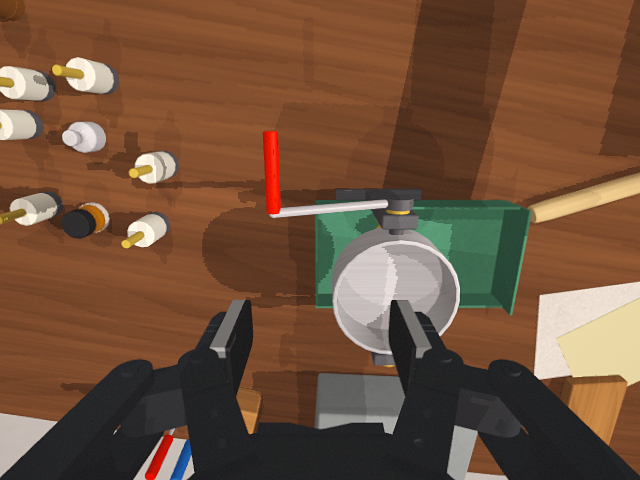

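Emit:
apply_moves(rows=[[[0.7, -4.5, 1], 0, 0.4], [[1.4, -9, 3], 0, 0.5], [[2.1, -13.5, 7], 0, 0.5], [[2.9, -17.5, 10], 0, 0.5], [[2.9, -19.4, 14], 0, 0.5], [[2.9, -19.4, 16], 0, 0.5], [[2.9, -19.4, 16], 0, 0.5]])

```text
t: 10.95
position: [0.5119, -0.1358, 0.1676]
tool_rot: [0.24, -3.123, -0.005]
contact_force: [0.5, 0.3, -0.5]
grip_width: 0.0429
grasp_force: 0.0
```

```bash
cat > loc.py <<'E'
from h import *
import sys
np.set_printoptions(precision=4,suppress=True)
# usage: loc.py gx gy ; measures the pin (top cylinder) near guess from wrist cloud
gx,gy=map(float,sys.argv[1:3]); s=ctrl.sense(); im=eyes.get_image("wrist"); P=cloud(im); p=im["pixels"].astype(int)
base=float(sys.argv[3]) if len(sys.argv)>3 else 0.
d=np.hypot(P[...,0]-gx,P[...,1]-gy)
q=P[(d<.03)&(P[...,2]>base+.056)&(P[...,2]<base+.08)]; t=P[(d<.03)&(abs(P[...,2]-base-.048)<.003)]
for d_ in eyes.tip_of(im,"mould0")[:8]: print("tip",np.round(d_["pixel"]),round(d_["score"],2),world(im,d_["pixel"],z=base))
if len(q):
    cam=im["pose"][:3,3]; c=np.median(q,0); u=(c-cam)[:2]; u/=np.linalg.norm(u); pin=c[:2]+u*.0035
    print("pin n",len(q),pin,"top n",len(t),t.mean(0) if len(t) else None, cv2.minEnclosingCircle(t[:,:2].astype(np.float32)) if len(t)>5 else None)
    print("at",s["position"],"F",s["contact_force"],"go",go([*pin,base+.074]))
if len(sys.argv)>4: save(im,sys.argv[4])
E
python3 loc.py .518 -.134 0 w3.png
```

```text
tip [194.  32.] 0.93 [ 0.5214 -0.3731 -0.    ]
tip [314. 297.] 0.86 [ 0.5963 -0.1422  0.    ]
tip [107. 236.] 0.8 [ 0.4296 -0.2119  0.    ]
tip [172. 113.] 0.77 [ 0.4931 -0.3056  0.    ]
tip [116. 138.] 0.67 [ 0.4466 -0.2857  0.    ]
tip [103.  16.] 0.62 [ 0.4507 -0.3804  0.    ]
tip [292. 139.] 0.56 [ 0.5963 -0.2842  0.    ]
pin n 185 [ 0.5174 -0.1344] top n 1233 [ 0.5151 -0.1345  0.0474] ((0.5177444815635681, -0.13404589891433716), 0.01661520078778267)
at [ 0.5119 -0.1358  0.1676] F [ 0.5202  0.3082 -0.4641] go (array([-0.31,  0.03,  9.85]), 0)
```

View pics/w3.png

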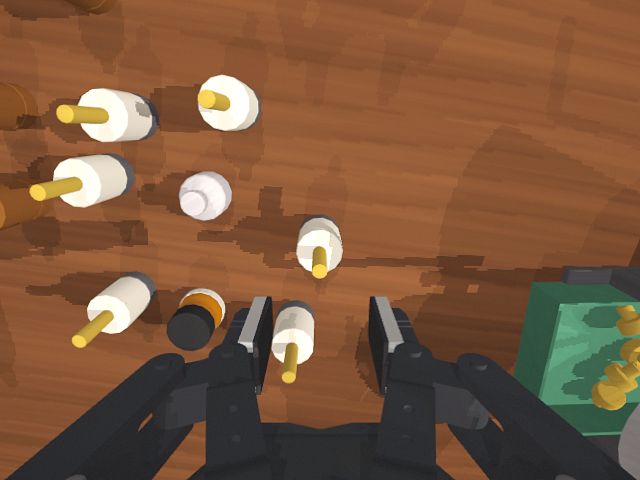

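The view shows mould A at (320,245) px between the fingers, buttons lying in the green tray at right (620,370). Descend on A.

```bash
cat >> h.py <<'E'
def go(target_xyz,yaw_axis=None,s=None):
    s=s or ctrl.sense(); Rm=R.from_rotvec(s["tool_rot"]).as_matrix(); a=np.arctan2(Rm[1,0],Rm[0,0])
    x=np.array([np.cos(a),np.sin(a)]); y=np.array([x[1],-x[0]]); d=np.array(target_xyz)-s["position"]; t=0
    if yaw_axis is not None: t=np.degrees(np.arctan2(-np.dot(yaw_axis,x),np.dot(yaw_axis,y))); t=(t+90)%180-90
    return (100*np.array([d[:2]@x,d[:2]@y,-d[2]])).round(2),round(t,1)
E
python3 loc.py .518 -.134 | tail -2
```

```text
pin n 171 [ 0.5174 -0.134 ] top n 1201 [ 0.5151 -0.1345  0.0473] ((0.5179559588432312, -0.13419808447360992), 0.016750920563936234)
at [ 0.5147 -0.1352  0.1725] F [0.7707 0.8503 0.1515] go (array([-0.12,  0.08, 10.05]), 0)
```

Emit:
apply_moves(rows=[[[-0.1, 0.05, 4], 0, 0.6], [[-0.1, 0.05, 8], 0, 0.65], [[-0.1, 0.05, 10], 0, 0.65], [[-0.1, 0.05, 10.2], 0, 0.65], [[-0.1, 0.05, 10.2], 0, 0.65], [[-0.1, 0.05, 10.2], 0, 1], [[-0.1, 0.05, 10.2], 0, 1], [[-0.1, 0.05, 10.2], 0, 1]], squeeze=40)

```text
t: 11.95
position: [0.5182, -0.1349, 0.073]
tool_rot: [-0.245, 3.129, -0.002]
contact_force: [-0.3, -0.5, 7.7]
grip_width: 0.009
grasp_force: 39.3
```

Run:
```python
from h import *
s=ctrl.sense(); print(s["position"],s["tool_rot"],s["grip_width"],s["grasp_force"],s["contact_force"])
C=np.array([.5886,.149]); x=np.array([.988,.155]); y=np.array([-.155,.988])
print(go([*(C+.06*0*x),.26],[-.155,.988]))
```

```text
[ 0.51821116 -0.13488312  0.07304349] [-2.45182868e-01  3.12868129e+00 -1.89247739e-03] 0.009009882487775296 39.27913248538971 [-0.32683643 -0.45947017  7.65546938]
(array([-11.38,  26.95, -18.7 ]), np.float64(0.0))
```

Emit:
apply_moves(rows=[[[0, 0, -3], 0, 1], [[0, 0, -7], 0, 1], [[-1, 2, -11], 0, 1], [[-3, 5, -15], 0, 1], [[-5, 9, -18], 0, 1], [[-7, 13, -18.7], 0, 1], [[-9, 17, -18.7], 0, 1], [[-11, 20.5, -18.7], 0, 1]])

```text
t: 12.75
position: [0.5941, 0.0874, 0.2593]
tool_rot: [-0.246, 3.13, 0.001]
contact_force: [0.9, -0.1, -2.0]
grip_width: 0.0085
grasp_force: 39.3
```

Emit:
apply_moves(rows=[[[-2, 3, 0], 0, 1], [[-3.5, 5.4, 0], 0, 1], [[-4, 6.4, 0], 0, 1], [[-4, 6.4, 0], 0, 1], [[-4, 6.4, 0], 0, 1]])

```text
t: 13.25
position: [0.6228, 0.1538, 0.2581]
tool_rot: [0.245, -3.132, 0.001]
contact_force: [0.3, -0.5, -1.8]
grip_width: 0.0089
grasp_force: 39.3
```

```bash
cat > pot.py <<'E'
from h import *
import sys
from scipy.optimize import least_squares
np.set_printoptions(precision=4,suppress=True)
def pot(im):
    P=cloud(im); d=np.hypot(P[...,0]-.5886,P[...,1]-.149)
    q=P[(d<.068)&(d>.045)&(abs(P[...,2]-.148)<.0025)][:,:2]
    f=least_squares(lambda v:np.hypot(*(q-v[:2]).T)-v[2],[.5886,.149,.058],loss="soft_l1",f_scale=.001)
    return f.x,len(q)
if __name__=="__main__":
    ctrl.sense(); im=eyes.get_image("wrist"); print("pot",pot(im)); s=ctrl.sense(); print(s["position"],s["contact_force"])
    P=cloud(im); T=s["position"]; d=np.hypot(P[...,0]-T[0],P[...,1]-T[1])
    m=(d<.022)&(P[...,2]<T[2]-.02)&(P[...,2]>T[2]-.032); t=P[m]
    print("held top",len(t),t.mean(0) if len(t) else 0,cv2.minEnclosingCircle(t[:,:2].astype(np.float32)) if len(t)>5 else 0)
    if len(sys.argv)>1: save(im,sys.argv[1])
E
python3 pot.py w4.png
```

```text
pot (array([0.5887, 0.1495, 0.0594]), 3216)
[0.6228 0.1534 0.2584] [ 0.2269 -0.6956 -1.7342]
held top 1738 [0.6131 0.1534 0.232 ] ((0.6208486557006836, 0.1547776758670807), 0.016528882086277008)
```

View pics/w4.png

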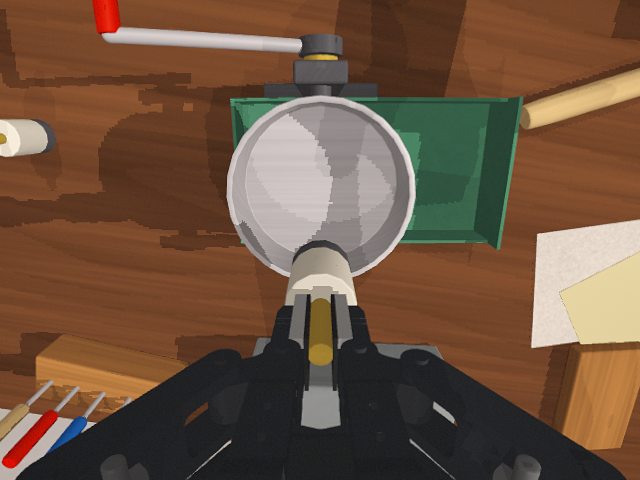

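Emit:
apply_moves(rows=[[[-0.2, 0.05, 2.5], 0, 1], [[-0.2, 0.05, 5], 0, 1], [[-0.2, 0.05, 6.5], 0, 1], [[-0.2, 0.05, 7.2], 0, 1], [[-0.2, 0.05, 7.5], 0, 1], [[-0.2, 0.05, 7.7], 0, 1], [[-0.2, 0.05, 7.7], 0, 1], [[-0.2, 0.05, 7.7], 0, 1]])

```text
t: 14.1
position: [0.6254, 0.1553, 0.182]
tool_rot: [-0.245, 3.131, 0.0]
contact_force: [0.1, 0.3, -1.3]
grip_width: 0.0084
grasp_force: 39.4
```

```bash
python3 -c "
from h import *
s=ctrl.sense();print(s['position'],s['contact_force'],s['torque'])"
```

```text
[0.6254321  0.15533576 0.18201413] [ 0.06943567  0.34450633 -1.3403212 ] [0.00113436 0.02431189 0.00432188]
```

Emit:
apply_moves(rows=[[[0, 0, 0.15], 0, 1], [[0, 0, 0.3], 0, 1], [[0, 0, 0.3], 0, 1]])

```text
t: 14.4
position: [0.6253, 0.1555, 0.1791]
tool_rot: [-0.246, 3.13, 0.0]
contact_force: [-0.5, -0.9, 3.7]
grip_width: 0.0089
grasp_force: 39.9
```

Emit:
apply_moves(rows=[[[0, 0, 0], 0, 0.85], [[0, 0, 0], 0, 0.74], [[0, 0, 0], 0, 0.74], [[0, 0, -2], 0, 0.74], [[0, 0, -5], 0, 0.74], [[0.5, -2, -8], 0, 0.6], [[1.5, -6, -8], 0, 0.5], [[2.7, -10.5, -8], 0, 0.5]])

```text
t: 15.2
position: [0.6153, 0.0474, 0.2591]
tool_rot: [-0.249, 3.129, 0.0]
contact_force: [1.9, 0.2, -0.7]
grip_width: 0.0431
grasp_force: 0.0
```

Emit:
apply_moves(rows=[[[1.2, -4.5, 0], 0, 0.5], [[2.4, -9, 2], 0, 0.5], [[3.6, -13.5, 5], 0, 0.5], [[4.8, -18, 8], 0, 0.5], [[4.8, -18.3, 9], 0, 0.5], [[4.8, -18.3, 9], 0, 0.5], [[4.8, -18.3, 9], 0, 0.5]])

```text
t: 15.9
position: [0.5958, -0.1406, 0.1683]
tool_rot: [0.245, -3.132, -0.001]
contact_force: [-0.1, 0.6, 1.2]
grip_width: 0.0425
grasp_force: 0.0
```

```bash
python3 loc.py .5945 -.141
python3 - <<'E'
from h import *
im=eyes.get_image("scene"); print([(at(im,d["pixel"]).round(3),round(d["score"],2)) for d in eyes.spot_in(im,"mould0")])
E
```

```text
tip [ 56. 116.] 0.98 [ 0.4927 -0.308   0.    ]
tip [228. 318.] 0.86 [ 0.6003 -0.1407  0.    ]
tip [197. 144.] 0.76 [ 0.596  -0.2862  0.    ]
tip [84. 30.] 0.56 [ 0.5216 -0.3741  0.    ]
pin n 180 [ 0.5984 -0.1434] top n 1243 [ 0.5961 -0.1435  0.0474] ((0.5989952087402344, -0.14325422048568726), 0.016819316893815994)
at [ 0.5958 -0.1406  0.1683] F [-0.1204  0.5957  1.2344] go (array([-0.11, -0.38,  9.55]), 0)
[(array([ 0.446, -0.296,  0.05 ]), 0.86), (array([ 0.532, -0.377,  0.046]), 0.82), (array([ 0.469, -0.382,  0.043]), 0.75), (array([ 0.44 , -0.215,  0.047]), 0.69), (array([ 0.505, -0.314,  0.046]), 0.61), (array([0.628, 0.147, 0.154]), 0.6), (array([ 0.602, -0.155,  0.047]), 0.59), (array([ 0.602, -0.291,  0.046]), 0.54)]
```

Emit:
apply_moves(rows=[[[-0.2, -0.4, 4], 0, 0.6], [[-0.2, -0.4, 8], 0, 0.65], [[-0.2, -0.4, 9.3], 0, 0.65], [[-0.2, -0.4, 9.5], 0, 0.65], [[-0.2, -0.4, 9.5], 0, 0.65], [[-0.2, -0.4, 9.5], 0, 1], [[-0.2, -0.4, 9.5], 0, 1], [[-0.2, -0.4, 9.5], 0, 1]])

```text
t: 16.9
position: [0.5998, -0.1446, 0.0754]
tool_rot: [-0.245, 3.128, -0.001]
contact_force: [0.5, 1.0, 6.8]
grip_width: 0.0084
grasp_force: 39.2
```

```bash
cat > slot.py <<'E'
from h import *
import sys
np.set_printoptions(precision=4,suppress=True)
C=np.array([.589,.1487]); x=np.array([.988,.155]); y=np.array([-.155,.988])
for k in range(5):
    a=np.radians(72*k); p=C+.0362*(np.cos(a)*x+np.sin(a)*y); print(k,p,*go([*p,.255],y))
print("c",*go([*C,.255],y)); s=ctrl.sense(); print(s["position"],s["grip_width"])
E
python3 slot.py
```

```text
0 [0.6248 0.1543] [ -7.13  29.13 -17.96] 0.1
1 [0.5947 0.1844] [ -4.63  32.58 -17.96] 0.1
2 [0.5568 0.1652] [ -0.58  31.27 -17.96] 0.1
3 [0.5634 0.1231] [ -0.57  27.01 -17.96] 0.1
4 [0.6054 0.1164] [ -4.62  25.69 -17.96] 0.1
c [ -3.51  29.14 -17.96] 0.1
[ 0.5998 -0.1446  0.0754] 0.008410046356607203
```

Emit:
apply_moves(rows=[[[0, 0, -4], 0, 1], [[0, 1, -8.5], 0, 1], [[0, 3, -13], 0, 1], [[-1, 6, -17], 0, 1], [[-2, 10, -20], 0, 1], [[-3, 14.5, -20], 0, 1], [[-4, 19, -20], 0, 1], [[-4.6, 23.5, -20], 0, 1]])

```text
t: 17.7
position: [0.6075, 0.0965, 0.274]
tool_rot: [-0.245, 3.13, 0.0]
contact_force: [0.7, 0.5, -0.6]
grip_width: 0.0087
grasp_force: 39.3
```

Emit:
apply_moves(rows=[[[0, 4.5, 0], 0, 1], [[0, 8, 0], 0, 1], [[0, 9.1, 0], 0, 1], [[0, 9.1, 0], 0, 1], [[0, 9.1, 0], 0, 1]])

```text
t: 18.2
position: [0.5932, 0.1839, 0.2733]
tool_rot: [-0.245, 3.132, -0.001]
contact_force: [-0.7, -0.3, -0.8]
grip_width: 0.0087
grasp_force: 39.3
```

```bash
python3 slot.py; python3 pot.py
```

```text
0 [0.6248 0.1543] [-2.65 -3.42  1.83] 0.0
1 [0.5947 0.1844] [-0.15  0.03  1.83] 0.0
2 [0.5568 0.1652] [ 3.89 -1.29  1.83] 0.0
3 [0.5634 0.1231] [ 3.9  -5.54  1.83] 0.0
4 [0.6054 0.1164] [-0.15 -6.86  1.83] 0.0
c [ 0.97 -3.42  1.83] 0.0
[0.5932 0.1839 0.2733] 0.008693529108744748
pot (array([0.5884, 0.1496, 0.0596]), 2429)
[0.5934 0.1834 0.2733] [-0.3389 -1.1787 -1.3247]
held top 1815 [0.5838 0.1836 0.2454] ((0.5899227261543274, 0.1847916543483734), 0.016524557024240494)
```

Emit:
apply_moves(rows=[[[-0.15, 0.05, 3], 0, 1], [[-0.15, 0.05, 6], 0, 1], [[-0.15, 0.05, 7.8], 0, 1], [[-0.15, 0.05, 8.6], 0, 1], [[-0.15, 0.05, 8.8], 0, 1], [[-0.15, 0.05, 8.95], 0, 1], [[-0.15, 0.05, 9.1], 0, 1], [[-0.15, 0.05, 9.2], 0, 1]])

```text
t: 19.05
position: [0.595, 0.1855, 0.1821]
tool_rot: [-0.245, 3.13, 0.001]
contact_force: [-0.6, -0.1, -0.9]
grip_width: 0.0086
grasp_force: 39.3
```

Emit:
apply_moves(rows=[[[0, 0, 0.05], 0, 1], [[0, 0, 0.05], 0, 1]])

```text
t: 19.25
position: [0.5948, 0.1856, 0.1814]
tool_rot: [-0.246, 3.131, 0.0]
contact_force: [-0.1, 0.7, 3.0]
grip_width: 0.0086
grasp_force: 39.6
```

Emit:
apply_moves(rows=[[[0, 0, 0], 0, 0.85], [[0, 0, 0], 0, 0.74], [[0, 0, 0], 0, 0.74], [[0, 0, -2], 0, 0.74], [[0, 0, -5], 0, 0.74], [[0.5, -1, -8], 0, 0.6], [[3, -4.5, -8], 0, 0.5], [[5.5, -8.5, -8], 0, 0.5]])

```text
t: 20.05
position: [0.5537, 0.093, 0.2613]
tool_rot: [-0.249, 3.13, 0.0]
contact_force: [0.3, -0.7, 0.2]
grip_width: 0.0424
grasp_force: 0.0
```

Emit:
apply_moves(rows=[[[2.4, -4, 0], 0, 0.5], [[4.8, -8, 0], 0, 0.5], [[7.2, -12, 0], 0, 0.5], [[9.6, -16, 0], 0, 0.5], [[12, -20, 2], 0, 0.5], [[14.4, -24, 5], 0, 0.5], [[16.5, -27.8, 8], 0, 0.5], [[16.5, -27.8, 9], 0, 0.5]])

```text
t: 20.85
position: [0.4314, -0.2101, 0.1685]
tool_rot: [0.238, -3.13, -0.0]
contact_force: [-0.1, 1.2, 0.7]
grip_width: 0.0426
grasp_force: 0.0
```

Emit:
apply_moves(rows=[[[0, 0, 0], 0, 0.5], [[0, 0, 0], 0, 0.5]])

```text
t: 21.05
position: [0.4338, -0.2073, 0.171]
tool_rot: [-0.245, 3.132, 0.0]
contact_force: [-0.1, 0.3, 1.0]
grip_width: 0.0425
grasp_force: 0.0
```

```bash
python3 loc.py .433 -.2085
```

```text
tip [116. 191.] 0.69 [ 0.3651 -0.3183  0.    ]
tip [210. 111.] 0.68 [ 0.4503 -0.3815  0.    ]
tip [219. 318.] 0.67 [ 0.4309 -0.2086  0.    ]
tip [269. 201.] 0.67 [ 0.4914 -0.3031  0.    ]
tip [288. 120.] 0.65 [ 0.5225 -0.3755  0.    ]
tip [223. 224.] 0.58 [ 0.4469 -0.2858  0.    ]
tip [369. 214.] 0.43 [ 0.5967 -0.286   0.    ]
pin n 158 [ 0.428  -0.2094] top n 1245 [ 0.4259 -0.2096  0.0474] ((0.42856815457344055, -0.20920298993587494), 0.016681145876646042)
at [ 0.4338 -0.2073  0.171 ] F [-0.1146  0.34    1.0498] go (array([ 0.7 , -0.14,  9.78]), 0)
```

Emit:
apply_moves(rows=[[[0.6, -0.2, 4], 0, 0.6], [[0.6, -0.2, 8], 0, 0.65], [[0.6, -0.2, 9.4], 0, 0.65], [[0.6, -0.2, 9.6], 0, 0.65], [[0.6, -0.2, 9.6], 0, 0.65], [[0.6, -0.2, 9.6], 0, 1], [[0.6, -0.2, 9.6], 0, 1], [[0.6, -0.2, 9.6], 0, 1]])

```text
t: 21.95
position: [0.4294, -0.2105, 0.0764]
tool_rot: [-0.246, 3.129, -0.002]
contact_force: [0.3, 1.7, 6.5]
grip_width: 0.0088
grasp_force: 39.1
```

```bash
python3 slot.py
```

```text
0 [0.6248 0.1543] [-24.99  32.99 -17.86] 0.1
1 [0.5947 0.1844] [-22.49  36.43 -17.86] 0.1
2 [0.5568 0.1652] [-18.44  35.12 -17.86] 0.1
3 [0.5634 0.1231] [-18.44  30.87 -17.86] 0.1
4 [0.6054 0.1164] [-22.48  29.55 -17.86] 0.1
c [-21.37  32.99 -17.86] 0.1
[ 0.4294 -0.2105  0.0764] 0.008789006750434446
```

Emit:
apply_moves(rows=[[[0, 0, -4], 0, 1], [[0, 0, -8.5], 0, 1], [[-1, 2, -13], 0, 1], [[-2.5, 4.5, -17], 0, 1], [[-4.5, 8, -20], 0, 1], [[-6.7, 12, -20], 0, 1], [[-8.9, 16, -20], 0, 1], [[-11, 20, -20], 0, 1]])

```text
t: 22.75
position: [0.5062, 0.006, 0.2755]
tool_rot: [-0.245, 3.13, -0.001]
contact_force: [-0.1, -0.4, -1.8]
grip_width: 0.0086
grasp_force: 39.4
```

Emit:
apply_moves(rows=[[[-2, 4, 0], 0, 1], [[-4, 8, 0], 0, 1], [[-6, 12, 0], 0, 1], [[-7.4, 15.1, 0], 0, 1], [[-7.4, 15.1, 0], 0, 1], [[-7.4, 15.1, 0], 0, 1], [[-7.4, 15.1, 0], 0, 1]])

```text
t: 23.45
position: [0.555, 0.1643, 0.2748]
tool_rot: [-0.244, 3.132, -0.001]
contact_force: [0.1, 0.3, -1.5]
grip_width: 0.0085
grasp_force: 39.4
```

```bash
python3 slot.py; python3 pot.py
```

```text
0 [0.6248 0.1543] [-6.74 -2.07  1.98] 0.0
1 [0.5947 0.1844] [-4.24  1.37  1.98] 0.0
2 [0.5568 0.1652] [-0.19  0.06  1.98] 0.0
3 [0.5634 0.1231] [-0.19 -4.2   1.98] 0.0
4 [0.6054 0.1164] [-4.24 -5.51  1.98] 0.0
c [-3.12 -2.07  1.98] 0.0
[0.555  0.1643 0.2748] 0.008546111300088224
pot (array([0.5884, 0.1496, 0.0596]), 2060)
[0.555 0.164 0.275] [ 0.0447 -0.7611 -1.6077]
held top 1803 [0.546  0.164  0.2461] ((0.5528217554092407, 0.1649535894393921), 0.016526082530617714)
```

Emit:
apply_moves(rows=[[[-0.15, 0.05, 3], 0, 1], [[-0.15, 0.05, 6], 0, 1], [[-0.15, 0.05, 7.8], 0, 1], [[-0.15, 0.05, 8.6], 0, 1], [[-0.15, 0.05, 8.9], 0, 1], [[-0.15, 0.05, 9.05], 0, 1], [[-0.15, 0.05, 9.15], 0, 1], [[-0.15, 0.05, 9.2], 0, 1]])

```text
t: 24.3
position: [0.5571, 0.1659, 0.1835]
tool_rot: [-0.245, 3.13, 0.001]
contact_force: [0.2, 0.0, -1.0]
grip_width: 0.0086
grasp_force: 39.3
```

Emit:
apply_moves(rows=[[[0, 0, 0.05], 0, 1], [[0, 0, 0.1], 0, 1]])

```text
t: 24.5
position: [0.5569, 0.166, 0.1824]
tool_rot: [-0.246, 3.131, 0.001]
contact_force: [-1.3, -0.3, 5.7]
grip_width: 0.0082
grasp_force: 40.0
```

Emit:
apply_moves(rows=[[[0, 0, 0], 0, 0.85], [[0, 0, 0], 0, 0.74], [[0, 0, 0], 0, 0.74], [[0, 0, -2], 0, 0.74], [[0, 0, -5], 0, 0.74], [[0.5, -1, -8], 0, 0.6], [[2, -5, -8], 0, 0.5], [[4, -9.5, -8], 0, 0.5]])

```text
t: 25.3
position: [0.5325, 0.0657, 0.2623]
tool_rot: [-0.25, 3.129, 0.0]
contact_force: [0.9, 0.2, 0.9]
grip_width: 0.0428
grasp_force: 0.0
```

Emit:
apply_moves(rows=[[[1.9, -4.5, 0], 0, 0.5], [[3.8, -9, 0], 0, 0.5], [[5.7, -13.5, 0], 0, 0.5], [[7.6, -18, 0], 0, 0.5], [[9.5, -22.5, 0], 0, 0.5], [[11.4, -26.5, 2], 0, 0.5], [[13, -30.5, 5], 0, 0.5], [[14, -33.4, 8], 0, 0.5]])

```text
t: 26.1
position: [0.4451, -0.2885, 0.1815]
tool_rot: [-0.243, 3.13, -0.003]
contact_force: [1.2, 0.3, -0.3]
grip_width: 0.0424
grasp_force: 0.0
```

Emit:
apply_moves(rows=[[[0, 0, 1], 0, 0.5], [[0, 0, 1], 0, 0.5], [[0, 0, 1], 0, 0.5]])

```text
t: 26.4
position: [0.446, -0.2855, 0.1723]
tool_rot: [-0.246, 3.131, -0.0]
contact_force: [0.0, -0.3, 0.4]
grip_width: 0.0425
grasp_force: 0.0
```

```bash
python3 loc.py .446 -.2865
```

```text
tip [221. 319.] 0.84 [ 0.4453 -0.2853  0.    ]
tip [113. 295.] 0.82 [ 0.3629 -0.3177  0.    ]
tip [209. 204.] 0.74 [ 0.4503 -0.3821  0.    ]
tip [368. 296.] 0.73 [ 0.5955 -0.2843  0.    ]
tip [268. 289.] 0.68 [ 0.4915 -0.3049  0.    ]
tip [290. 210.] 0.61 [ 0.5241 -0.3727  0.    ]
pin n 165 [ 0.4468 -0.2866] top n 1206 [ 0.4446 -0.2866  0.0473] ((0.44723954796791077, -0.2863466739654541), 0.0167899951338768)
at [ 0.446  -0.2855  0.1723] F [ 0.0324 -0.305   0.3553] go (array([ 0.  , -0.13,  9.91]), 0)
```

Emit:
apply_moves(rows=[[[-0.1, -0.2, 4], 0, 0.6], [[-0.1, -0.2, 8], 0, 0.65], [[-0.1, -0.2, 9.5], 0, 0.65], [[-0.1, -0.2, 9.7], 0, 0.65], [[-0.1, -0.2, 9.7], 0, 0.65], [[-0.1, -0.2, 9.7], 0, 1], [[-0.1, -0.2, 9.7], 0, 1], [[-0.1, -0.2, 9.7], 0, 1]])

```text
t: 27.3
position: [0.4482, -0.2883, 0.0765]
tool_rot: [-0.246, 3.129, -0.003]
contact_force: [0.4, 1.5, 6.9]
grip_width: 0.0082
grasp_force: 39.3
```

```bash
python3 slot.py
```

```text
0 [0.6248 0.1543] [-24.35  40.96 -17.85] 0.1
1 [0.5947 0.1844] [-21.85  44.41 -17.85] 0.1
2 [0.5568 0.1652] [-17.8   43.09 -17.85] 0.1
3 [0.5634 0.1231] [-17.8   38.84 -17.85] 0.1
4 [0.6054 0.1164] [-21.84  37.52 -17.85] 0.1
c [-20.73  40.96 -17.85] 0.1
[ 0.4482 -0.2883  0.0765] 0.00824409564573285
```

Emit:
apply_moves(rows=[[[0, 0, -4], 0, 1], [[0, 0, -8.5], 0, 1], [[-0.5, 2, -13], 0, 1], [[-2, 5, -17], 0, 1], [[-4, 9, -20], 0, 1], [[-6, 13.3, -20], 0, 1], [[-8, 17.6, -20], 0, 1], [[-10, 22, -20], 0, 1]])

```text
t: 28.1
position: [0.5118, -0.0532, 0.2755]
tool_rot: [-0.244, 3.13, -0.001]
contact_force: [0.8, -0.4, -1.7]
grip_width: 0.0085
grasp_force: 39.4
```

Emit:
apply_moves(rows=[[[-2, 4.3, 0], 0, 1], [[-4, 8.6, 0], 0, 1], [[-6, 13, 0], 0, 1], [[-7.8, 16.8, 0], 0, 1], [[-7.8, 16.8, 0], 0, 1], [[-7.8, 16.8, 0], 0, 1], [[-7.8, 16.8, 0], 0, 1]])

```text
t: 28.8
position: [0.5621, 0.1225, 0.2747]
tool_rot: [0.244, -3.132, 0.001]
contact_force: [0.5, -0.2, -1.7]
grip_width: 0.0086
grasp_force: 39.5
```

```bash
python3 slot.py; python3 pot.py w5.png
```

```text
0 [0.6248 0.1543] [-6.69  2.17  1.97] 0.0
1 [0.5947 0.1844] [-4.19  5.62  1.97] 0.0
2 [0.5568 0.1652] [-0.14  4.3   1.97] 0.0
3 [0.5634 0.1231] [-0.14  0.04  1.97] 0.0
4 [0.6054 0.1164] [-4.18 -1.27  1.97] 0.0
c [-3.07  2.17  1.97] 0.0
[0.5621 0.1225 0.2747] 0.008639886372981739
pot (array([0.5884, 0.1493, 0.0594]), 1993)
[0.5621 0.1221 0.2748] [-0.4868  0.6031 -2.3104]
held top 1792 [0.5531 0.1224 0.2459] ((0.5606204271316528, 0.12357182055711746), 0.016600491479039192)
```

View pics/w5.png

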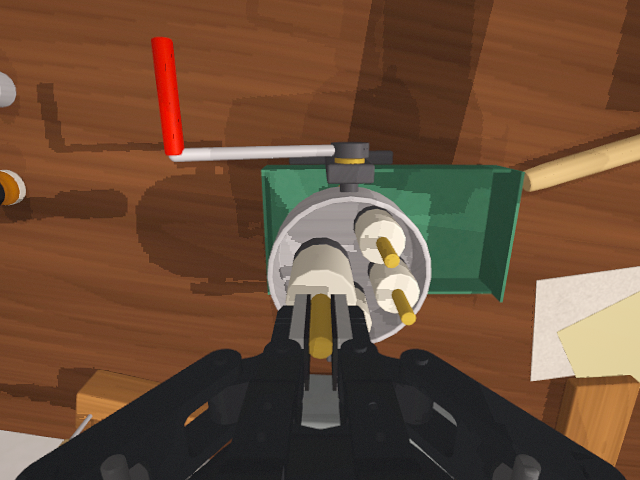

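Two placed moulds stand upright at (382,237) and (397,287), the third behind the held one. Lowering into slot 3.

Emit:
apply_moves(rows=[[[-0.1, 0, 3], 0, 1], [[-0.1, 0, 6], 0, 1], [[-0.1, 0, 7.8], 0, 1], [[-0.1, 0, 8.6], 0, 1], [[-0.1, 0, 8.9], 0, 1], [[-0.1, 0, 9.05], 0, 1], [[-0.1, 0, 9.15], 0, 1], [[-0.1, 0, 9.2], 0, 1]])

```text
t: 29.65
position: [0.5638, 0.1234, 0.1835]
tool_rot: [-0.245, 3.13, 0.0]
contact_force: [-0.4, -0.1, -0.4]
grip_width: 0.0083
grasp_force: 39.5
```

Emit:
apply_moves(rows=[[[0, 0, 0.05], 0, 1], [[0, 0, 0.1], 0, 1]])

```text
t: 29.85
position: [0.5637, 0.1236, 0.1825]
tool_rot: [-0.246, 3.13, 0.001]
contact_force: [-0.6, 0.7, 5.4]
grip_width: 0.0084
grasp_force: 40.2
```

Emit:
apply_moves(rows=[[[0, 0, 0], 0, 0.85], [[0, 0, 0], 0, 0.74], [[0, 0, 0], 0, 0.74], [[0, 0, -2], 0, 0.74], [[0, 0, -5], 0, 0.74], [[0.5, -1, -8], 0, 0.6], [[2, -5, -8], 0, 0.5], [[3.5, -9.5, -8], 0, 0.5]])

```text
t: 30.65
position: [0.5439, 0.024, 0.2626]
tool_rot: [-0.25, 3.129, -0.0]
contact_force: [1.1, -0.2, -0.1]
grip_width: 0.0426
grasp_force: 0.0
```

Emit:
apply_moves(rows=[[[1.5, -4.5, 0], 0, 0.5], [[3, -9, 0], 0, 0.5], [[4.5, -13.5, 0], 0, 0.5], [[6, -18, 0], 0, 0.5], [[7.5, -22.5, 0], 0, 0.5], [[9, -26.5, 2], 0, 0.5], [[10.2, -30, 5], 0, 0.5], [[10.2, -31.8, 8], 0, 0.5]])

```text
t: 31.45
position: [0.4913, -0.3091, 0.1811]
tool_rot: [-0.24, 3.132, -0.002]
contact_force: [1.1, 1.1, -1.6]
grip_width: 0.0426
grasp_force: 0.0
```

Emit:
apply_moves(rows=[[[0, 0, 1], 0, 0.5], [[0, 0, 1], 0, 0.5], [[0, 0, 1], 0, 0.5]])

```text
t: 31.75
position: [0.4927, -0.3052, 0.1726]
tool_rot: [-0.247, 3.131, -0.0]
contact_force: [-0.3, -0.6, 0.4]
grip_width: 0.0427
grasp_force: 0.0
```

```bash
python3 loc.py .493 -.306
```

```text
tip [160. 234.] 0.95 [ 0.4523 -0.381   0.    ]
tip [245. 235.] 0.82 [ 0.5245 -0.3737  0.    ]
tip [330. 322.] 0.8 [ 0.5958 -0.2857  0.    ]
tip [220. 318.] 0.63 [ 0.4914 -0.3059  0.    ]
tip [ 51. 331.] 0.57 [ 0.3627 -0.3168  0.    ]
pin n 172 [ 0.4936 -0.305 ] top n 1200 [ 0.4915 -0.3053  0.0474] ((0.4942740797996521, -0.3049370348453522), 0.016760246828198433)
at [ 0.4927 -0.3052  0.1726] F [-0.2968 -0.5625  0.3604] go (array([-0.04,  0.02,  9.95]), 0)
```

Emit:
apply_moves(rows=[[[-0.1, -0.05, 4], 0, 0.6], [[-0.1, -0.05, 8], 0, 0.65], [[-0.1, -0.05, 9.5], 0, 0.65], [[-0.1, -0.05, 9.7], 0, 0.65], [[-0.1, -0.05, 9.7], 0, 0.65], [[-0.1, -0.05, 9.7], 0, 1], [[-0.1, -0.05, 9.7], 0, 1], [[-0.1, -0.05, 9.7], 0, 1]])

```text
t: 32.65
position: [0.4946, -0.3067, 0.0767]
tool_rot: [-0.246, 3.129, -0.002]
contact_force: [0.8, 1.4, 6.9]
grip_width: 0.0086
grasp_force: 39.1
```

```bash
python3 slot.py
```

```text
0 [0.6248 0.1543] [-20.05  43.5  -17.83] 0.1
1 [0.5947 0.1844] [-17.55  46.95 -17.83] 0.1
2 [0.5568 0.1652] [-13.5   45.64 -17.83] 0.1
3 [0.5634 0.1231] [-13.5   41.38 -17.83] 0.1
4 [0.6054 0.1164] [-17.55  40.06 -17.83] 0.1
c [-16.43  43.51 -17.83] 0.1
[ 0.4946 -0.3067  0.0767] 0.00857579056317074
```

Slot 4: (-17.5, 40.1).

Emit:
apply_moves(rows=[[[0, 0, -4], 0, 1], [[0, 0, -8.5], 0, 1], [[-0.5, 2, -13], 0, 1], [[-2, 5, -17], 0, 1], [[-4, 9, -20], 0, 1], [[-6, 13.3, -20], 0, 1], [[-8, 17.6, -20], 0, 1], [[-10, 22, -20], 0, 1]])

```text
t: 33.45
position: [0.5583, -0.0717, 0.2757]
tool_rot: [-0.245, 3.13, -0.001]
contact_force: [1.4, -0.1, -1.7]
grip_width: 0.0089
grasp_force: 39.4
```

Emit:
apply_moves(rows=[[[-2, 4.3, 0], 0, 1], [[-4, 8.6, 0], 0, 1], [[-6, 13, 0], 0, 1], [[-7.5, 17, 0], 0, 1], [[-7.5, 18.1, 0], 0, 1], [[-7.5, 18.1, 0], 0, 1], [[-7.5, 18.1, 0], 0, 1]])

```text
t: 34.15
position: [0.6036, 0.1163, 0.2748]
tool_rot: [-0.245, 3.132, -0.001]
contact_force: [-0.4, -0.5, -1.0]
grip_width: 0.0084
grasp_force: 39.5
```

```bash
python3 slot.py; python3 pot.py
```

```text
0 [0.6248 0.1543] [-2.69  3.43  1.98] 0.0
1 [0.5947 0.1844] [-0.19  6.87  1.98] 0.0
2 [0.5568 0.1652] [3.86 5.56 1.98] 0.0
3 [0.5634 0.1231] [3.86 1.3  1.98] 0.0
4 [0.6054 0.1164] [-0.18 -0.01  1.98] 0.0
c [0.93 3.43 1.98] 0.0
[0.6036 0.1163 0.2748] 0.00839072362177226
pot (array([0.5885, 0.1493, 0.0594]), 2369)
[0.6036 0.1158 0.2749] [ 1.1829  0.3665 -1.0757]
held top 1744 [0.595  0.1162 0.2459] ((0.6027998924255371, 0.11753027141094208), 0.016630448400974274)
```

Emit:
apply_moves(rows=[[[-0.15, 0, 3], 0, 1], [[-0.15, 0, 6], 0, 1], [[-0.15, 0, 7.8], 0, 1], [[-0.15, 0, 8.6], 0, 1], [[-0.15, 0, 8.9], 0, 1], [[-0.15, 0, 9.05], 0, 1], [[-0.15, 0, 9.15], 0, 1], [[-0.15, 0, 9.2], 0, 1]])

```text
t: 35.0
position: [0.6057, 0.1173, 0.1836]
tool_rot: [-0.245, 3.13, 0.0]
contact_force: [-0.4, -0.4, -1.6]
grip_width: 0.0087
grasp_force: 39.4
```

Emit:
apply_moves(rows=[[[0, 0, 0.05], 0, 1], [[0, 0, 0.1], 0, 1]])

```text
t: 35.2
position: [0.6056, 0.1175, 0.1827]
tool_rot: [-0.246, 3.13, 0.0]
contact_force: [-2.0, -0.7, 5.9]
grip_width: 0.0083
grasp_force: 40.2
```

Emit:
apply_moves(rows=[[[0, 0, 0], 0, 0.85], [[0, 0, 0], 0, 0.74], [[0, 0, 0], 0, 0.74], [[0, 0, -2], 0, 0.74], [[0, 0, -5], 0, 0.74], [[0.2, -1, -8], 0, 0.6], [[0.8, -5, -8], 0, 0.5], [[1.5, -9.5, -8], 0, 0.5]])

```text
t: 36.0
position: [0.6058, 0.0213, 0.2627]
tool_rot: [-0.25, 3.129, -0.0]
contact_force: [0.7, -0.1, -0.0]
grip_width: 0.0427
grasp_force: 0.0
```

Emit:
apply_moves(rows=[[[0.8, -4.5, 0], 0, 0.5], [[1.6, -9, 0], 0, 0.5], [[2.4, -13.5, 0], 0, 0.5], [[3.2, -18, 0], 0, 0.5], [[4, -22.5, 0], 0, 0.5], [[4.8, -26.5, 2], 0, 0.5], [[5.6, -29.5, 5], 0, 0.5], [[5.6, -30.2, 8], 0, 0.5]])

```text
t: 36.8
position: [0.5964, -0.2896, 0.1805]
tool_rot: [-0.239, 3.132, -0.002]
contact_force: [-0.5, 0.3, -0.3]
grip_width: 0.0425
grasp_force: 0.0
```

Emit:
apply_moves(rows=[[[0, 0, 1], 0, 0.5], [[0, 0, 1], 0, 0.5], [[0, 0, 1], 0, 0.5]])

```text
t: 37.1
position: [0.5975, -0.2852, 0.1729]
tool_rot: [-0.247, 3.131, -0.001]
contact_force: [-0.4, 0.2, 0.4]
grip_width: 0.0424
grasp_force: 0.0
```

```bash
python3 loc.py .597 -.287
```

```text
tip [  9. 220.] 0.7 [ 0.4526 -0.3807  0.    ]
tip [112. 220.] 0.68 [ 0.5224 -0.3745  0.    ]
tip [218. 320.] 0.56 [ 0.594  -0.2852  0.    ]
pin n 152 [ 0.5923 -0.2861] top n 1225 [ 0.5902 -0.2863  0.0473] ((0.592967689037323, -0.2859725058078766), 0.01687617599964142)
at [ 0.5975 -0.2852  0.1729] F [-0.3983  0.1764  0.4489] go (array([0.57, 0.01, 9.98]), 0)
```

Emit:
apply_moves(rows=[[[0.5, -0.05, 4], 0, 0.6], [[0.5, -0.05, 8], 0, 0.65], [[0.5, -0.05, 9.5], 0, 0.65], [[0.5, -0.05, 9.75], 0, 0.65], [[0.5, -0.05, 9.75], 0, 0.65], [[0.5, -0.05, 9.75], 0, 1], [[0.5, -0.05, 9.75], 0, 1], [[0.5, -0.05, 9.75], 0, 1]])

```text
t: 38.0
position: [0.5934, -0.2874, 0.0764]
tool_rot: [-0.246, 3.128, -0.002]
contact_force: [-0.5, 0.7, 6.6]
grip_width: 0.0087
grasp_force: 39.2
```

```bash
python3 slot.py | tail -2
```

```text
c [ -6.38  43.14 -17.86] 0.1
[ 0.5934 -0.2874  0.0764] 0.008739176841964286
```

Emit:
apply_moves(rows=[[[0, 0, -4], 0, 1], [[0, 0, -8.5], 0, 1], [[0, 2, -13], 0, 1], [[-0.5, 5, -17], 0, 1], [[-1.5, 9, -20.5], 0, 1], [[-2.5, 13.5, -21], 0, 1], [[-3.5, 18, -21], 0, 1], [[-4, 22.5, -21], 0, 1]])

```text
t: 38.8
position: [0.5969, -0.0571, 0.2851]
tool_rot: [-0.245, 3.13, -0.001]
contact_force: [1.3, 0.9, -1.8]
grip_width: 0.0087
grasp_force: 39.3
```

Emit:
apply_moves(rows=[[[-0.5, 4.5, 0], 0, 1], [[-1, 9, 0], 0, 1], [[-1, 11.5, 0], 0, 1], [[-1, 11.5, 0], 0, 1], [[-1, 11.5, 0], 0, 1]])

```text
t: 39.3
position: [0.5885, 0.0568, 0.2844]
tool_rot: [-0.248, 3.131, -0.001]
contact_force: [0.7, -0.6, -0.8]
grip_width: 0.0086
grasp_force: 39.4
```

```bash
cat > ring.py <<'E'
from pot import *
ctrl.sense(); im=eyes.get_image("wrist"); save(im,sys.argv[1]); P=cloud(im); c,n=pot(im); print("pot",c,n)
C=np.array([.589,.1487]); x=np.array([.988,.155]); y=np.array([-.155,.988]); out=[]
for k in range(5):
    a=np.radians(72*k); p=C+.0362*(np.cos(a)*x+np.sin(a)*y)
    q=P[(np.hypot(P[...,0]-p[0],P[...,1]-p[1])<.019)&(abs(P[...,2]-.154)<.004)][:,:2]
    if len(q)>50:
        f=least_squares(lambda v:np.clip(np.hypot(*(q-v).T)-.0165,0,None)*10,p).x; m=cv2.minEnclosingCircle(q.astype(np.float32)); print(k,len(q),"slot",p,"seen",m)
E
python3 ring.py w6.png; python3 slot.py|tail -2
```

```text
pot [0.5885 0.1493 0.0595] 2513
0 1066 slot [0.6248 0.1543] seen ((0.6252087950706482, 0.1557776778936386), 0.01713882014155388)
1 1150 slot [0.5947 0.1844] seen ((0.5938400030136108, 0.18599535524845123), 0.01698952354490757)
2 1163 slot [0.5568 0.1652] seen ((0.5566748380661011, 0.16511984169483185), 0.01896434649825096)
3 630 slot [0.5634 0.1231] seen ((0.5560284852981567, 0.1318453848361969), 0.01477076206356287)
4 1115 slot [0.6054 0.1164] seen ((0.6050567626953125, 0.11880932748317719), 0.016864530742168427)
c [-1.48  9.15  2.94] 0.0
[0.5886 0.056  0.2844] 0.008860303798819436
```

View pics/w6.png

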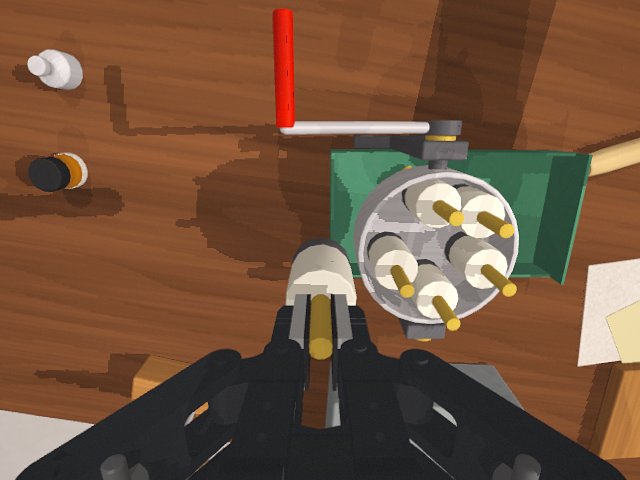

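Five moulds stand in the pot, but the one at (434,205) has shifted towards its neighbour at (482,213) (knocked); measure where all of them are.

```bash
cat > pins.py <<'E'
from h import *
np.set_printoptions(precision=4,suppress=True)
ctrl.sense(); im=eyes.get_image("wrist"); P=cloud(im); cam=im["pose"][:3,3]
d=np.hypot(P[...,0]-.5885,P[...,1]-.1493); tcp=ctrl.sense()["position"]
far=np.hypot(P[...,0]-tcp[0],P[...,1]-tcp[1])>.035
def clus(m):
    n,l,st,_=cv2.connectedComponentsWithStats(m.astype(np.uint8),connectivity=4)
    return [l==i for i in range(1,n) if st[i,4]>15]
for k in clus((d<.06)&far&(P[...,2]>.162)&(P[...,2]<.1865)):
    q=P[k]; lo=q[q[:,2]<.172]; hi=q[q[:,2]>.178]; u=(q.mean(0)-cam)[:2]; u/=np.linalg.norm(u)
    A=np.c_[np.ones(len(q)),q[:,2]-.154]; c=np.linalg.lstsq(A,q[:,:2],rcond=None)[0]
    print("pin",len(q),"mid",np.median(q,0)[:2]+u*.0035,"tilt(mm/mm)",c[1])
for k in clus((d<.06)&far&(abs(P[...,2]-.154)<.003)): q=P[k][:,:2]; print("top",len(q),cv2.minEnclosingCircle(q.astype(np.float32)),P[k][:,2].mean())
E
python3 pins.py
```

```text
pin 229 mid [0.5513 0.1367] tilt(mm/mm) [ 0.0026 -0.0079]
pin 275 mid [0.5538 0.1709] tilt(mm/mm) [-0.0093 -0.011 ]
pin 284 mid [0.5933 0.1856] tilt(mm/mm) [-0.002  -0.0076]
pin 217 mid [0.6043 0.1183] tilt(mm/mm) [-0.011   0.0013]
pin 272 mid [0.6243 0.1555] tilt(mm/mm) [-0.0093  0.0127]
top 2483 ((0.5508431196212769, 0.15410225093364716), 0.03345435485243797) 0.15329301714747928
top 1075 ((0.6049781441688538, 0.11884605884552002), 0.016872389242053032) 0.15334180224372324
top 1112 ((0.5939232707023621, 0.18607263267040253), 0.01695425435900688) 0.15336655337837224
top 1034 ((0.6251155734062195, 0.15582354366779327), 0.017037736251950264) 0.15339918265122277
```

Emit:
apply_moves(rows=[[[-0.5, 3.5, 0], 0, 1], [[-1, 7, 0], 0, 1], [[-1.2, 9.3, 0], 0, 1], [[-1.2, 9.3, 2], 0, 1], [[-1.2, 9.3, 3], 0, 1], [[-1.2, 9.3, 3], 0, 1], [[-1.2, 9.3, 3], 0, 1], [[-1.2, 9.3, 3], 0, 1]])

```text
t: 40.2
position: [0.5863, 0.1494, 0.2549]
tool_rot: [-0.243, 3.131, 0.0]
contact_force: [0.8, -0.0, -0.2]
grip_width: 0.0085
grasp_force: 39.4
```

```bash
python3 pins.py; python3 -c "
from h import *
print(go([.5864,.1495,.1824]),ctrl.sense()['position'])"; python3 pot.py|tail -1
```

```text
pin 137 mid [0.5512 0.1379] tilt(mm/mm) [-0.0056  0.0146]
pin 175 mid [0.5534 0.1712] tilt(mm/mm) [-0.0006 -0.0143]
pin 133 mid [0.5923 0.1886] tilt(mm/mm) [ 0.0017 -0.0065]
pin 77 mid [0.6047 0.1153] tilt(mm/mm) [ 0.0025 -0.0073]
top 1211 ((0.5518320202827454, 0.13787049055099487), 0.016744883731007576) 0.15325347170159734
top 1100 ((0.5540979504585266, 0.1718449741601944), 0.016702383756637573) 0.153331941667841
top 626 ((0.5908151865005493, 0.19174008071422577), 0.015254548750817776) 0.15340986632071404
top 552 ((0.6039581298828125, 0.11199159920215607), 0.014850634150207043) 0.1533458145201226
top 145 ((0.604602575302124, 0.184659942984581), 0.006941231433302164) 0.15345967373578276
top 113 ((0.6186589002609253, 0.12627379596233368), 0.00503412913531065) 0.1532483080532838
(array([-0.01, -0.01,  7.26]), 0) [0.58630454 0.14954649 0.25500204]
held top 1789 [0.5775 0.1495 0.2262] ((0.5847657322883606, 0.15076443552970886), 0.01654791459441185)
```

Emit:
apply_moves(rows=[[[-0.05, -0.05, 1.5], 0, 1], [[-0.05, -0.1, 2.5], 0, 1], [[-0.05, -0.1, 3], 0, 1], [[-0.05, -0.1, 3.4], 0, 1], [[-0.05, -0.1, 3.4], 0, 1]])

```text
t: 40.8
position: [0.5863, 0.1493, 0.2196]
tool_rot: [0.245, -3.131, 0.0]
contact_force: [0.0, -0.3, -0.9]
grip_width: 0.0087
grasp_force: 39.4
```

Emit:
apply_moves(rows=[[[-0.05, 0, 1], 0, 1], [[-0.05, 0, 2], 0, 1], [[-0.05, 0, 2.8], 0, 1], [[-0.05, 0, 3.3], 0, 1], [[-0.05, 0, 3.5], 0, 1], [[-0.05, 0, 3.6], 0, 1], [[-0.05, 0, 3.7], 0, 1], [[-0.05, 0, 3.7], 0, 1]])

```text
t: 41.6
position: [0.5871, 0.1494, 0.1833]
tool_rot: [-0.245, 3.132, 0.0]
contact_force: [-0.7, -0.3, -2.1]
grip_width: 0.0085
grasp_force: 39.5
```

Emit:
apply_moves(rows=[[[0, 0, 0.06], 0, 1], [[0, 0, 0.12], 0, 1], [[0, 0, 0.12], 0, 1]])

```text
t: 41.9
position: [0.5872, 0.1495, 0.1825]
tool_rot: [-0.245, 3.131, 0.0]
contact_force: [-0.9, 0.2, 1.6]
grip_width: 0.0089
grasp_force: 39.8
```

Emit:
apply_moves(rows=[[[0, 0, 0.05], 0, 1], [[0, 0, 0.05], 0, 0.85], [[0, 0, 0.05], 0, 0.77], [[0, 0, 0], 0, 0.77], [[0, 0, -2], 0, 0.77], [[0, 0, -5], 0, 0.77], [[0, 0, -10], 0, 0.77], [[1, -5, -12], 0, 0.6]])

```text
t: 42.7
position: [0.5861, 0.1061, 0.3039]
tool_rot: [-0.254, 3.126, 0.003]
contact_force: [1.2, -0.6, 0.5]
grip_width: 0.0327
grasp_force: 0.0
```

Emit:
apply_moves(rows=[[[2, -5, 0], 0, 0.5], [[4, -9, 0], 0, 0.5], [[7, -13, 0], 0, 0.5], [[10, -17, 0], 0, 0.5], [[13, -21, 0], 0, 0.5], [[13, -21, 0], 0, 0.5], [[13, -21, 0], 0, 0.5]])

```text
t: 43.4
position: [0.489, -0.1259, 0.3003]
tool_rot: [-0.241, 3.132, 0.0]
contact_force: [0.4, 0.1, 0.3]
grip_width: 0.0424
grasp_force: 0.0
```

Run:
```python
from h import *
np.set_printoptions(precision=4,suppress=True)
ctrl.sense(); im=eyes.get_image("scene"); a=im["pixels"]; P=cloud(im)
t=eyes.get_image("top"); b=t["pixels"]
cv2.imwrite("pics/end.png",cv2.cvtColor(np.hstack([cv2.resize(a[130:310,290:470],(400,400)),cv2.resize(b[150:300,170:320],(400,400))]),cv2.COLOR_RGB2BGR)); save(t,"top9.png")
m=(np.hypot(P[...,0]-.589,P[...,1]-.147)<.055)&(P[...,2]>.149)&(P[...,2]<.158); print("tops",m.sum(),P[m][:,2].mean(),P[m][:,2].std())
print([(at(t,d["pixel"]).round(3),round(d["score"],2)) for d in eyes.spot_in(t,"mould0")],[(np.round(d["pixel"]),at(im,d["pixel"]).round(3),round(d["score"],2)) for d in eyes.spot_in(im,"button0")])
```

```text
tops 612 0.15333170437227991 0.0017862713445866323
[(array([0.619, 0.152, 0.155]), 0.69), (array([0.584, 0.146, 0.163]), 0.53), (array([0.556, 0.168, 0.185]), 0.47), (array([0.556, 0.132, 0.157]), 0.46), (array([0.59 , 0.182, 0.169]), 0.45)] [(array([260., 387.]), array([0.635, 0.162, 0.028]), 0.65)]
```

View pics/end.png

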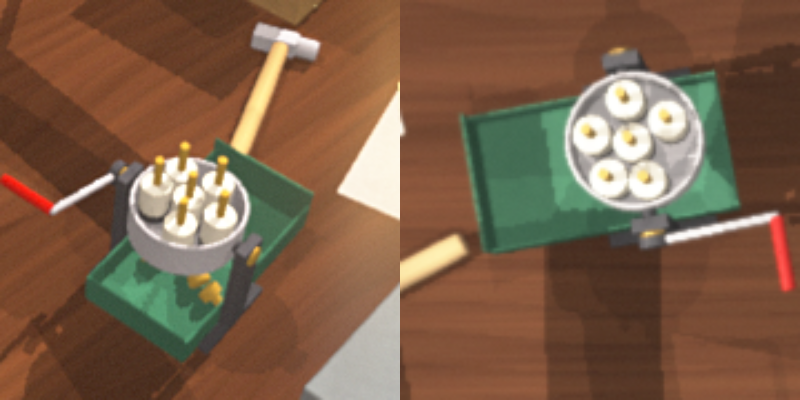

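View pics/top9.png

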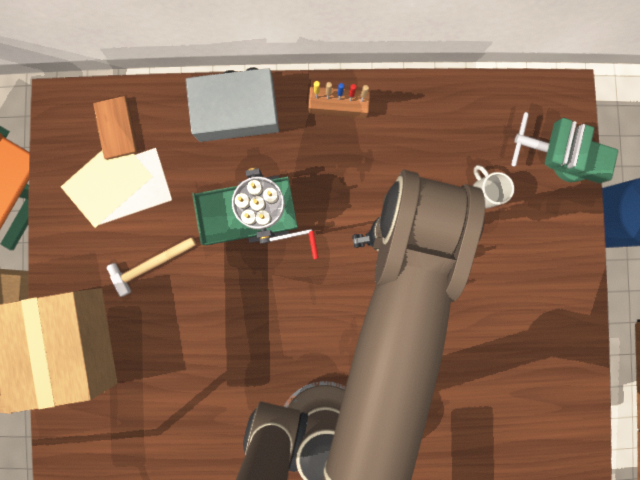

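All six white moulds stand pins up in the upright pot (right crop ~(635,140)). Buttons show in the tray (left crop (205,290)), and the mug and hammer have not moved.

```bash
python3 -c "
from h import *
print(order.finish_job())"
```

```text
the job is handed in; nothing more can be done
None
```

I handed the job in at about 43 s: the pot was emptied and swung back upright, all six white moulds stand in it with pins up, and the jar, weight, mug and hammer were not touched, though not all four buttons were in view in the tray at once and one mould shifted a little against its neighbour inside the pot.

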